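# Sort tested pump heads and stamp the reject

## Task

Sort the two pump heads by the shape of the tag on top: the head with the round tag has passed and goes into the sloping nest with the round sign, the one with the long bar tag is a reject and goes into the nest with the bar sign, each set down (not dropped) flat on the bed inside the pocket and let go. Then take the hand stamp by its handle and press it square to the sloping face, on the middle of the seated reject's bar tag until its sprung floor has bottomed and the push is about 12 N for half a second, without pressing off the middle or sliding, and lift it straight off. Stand the stamp upright back on its steel plate, and leave the bottle, beaker and jar alone.

Things in the scene. Friction and masses are not known exactly. Their poses are not given: they have to be found in the camera images.
- round_head_center (a point): pump-head cartridge: white plastic block 100 (x) x 52 (y) x 40 (z) mm, black ends, about 0.25 kg, flat on the bench at the start. In the middle of its top a raised dark steel tag, 2 mm thick: a disc 34 mm across (the pass tag). This point: the block's centre, 20 mm over its underside; x along its length, z up through the tag. Same either way round.
- bar_head_center (a point): pump-head cartridge: white plastic block 100 (x) x 52 (y) x 40 (z) mm, black ends, about 0.25 kg, flat on the bench at the start. In the middle of its top a raised dark steel tag, 2 mm thick: a bar 60 mm long (along x) x 18 mm wide (the reject tag). This point: the block's centre, 20 mm over its underside; x along its length, z up through the tag. Same either way round.
- bar_mark (a point): the middle of the reject head's bar tag, on the tag's upper face, 22 mm over the head's centre along z; z square out of the face.
- round_nest_seat (a point): Pass nest: fixed aluminium cradle, bed sloping 30 degrees, low side to the robot. Pocket 110 mm along the slope x 62 mm across, with 12 mm high end walls and corner lugs; middle of the long sides open for fingers. This point: middle of the pocket floor, 62 mm over the bench; x up the slope, y across, z square out of the bed. A seated head's centre is 20 mm out along z, its length along x.
- bar_nest_seat (a point): Reject nest: like the pass nest (same pocket, slope and axes), but its floor is sprung: with a head on it, a push of 3 to 7 N square to it sinks the floor, walls staying, until the head meets a hidden anvil, 2 to 14 mm down (differs each time), where it stops hard; let go, it rises again. This point: middle of the unsunk floor, 62 mm over the bench; x up the slope, z square out of the bed.
- round_nest_sign (a point): the pass nest's sign, dark steel, 4 mm thick, on the flat ledge (89 mm over the bench) above the nest's high end, 80 mm horizontally beyond the pocket's middle. This point: centre of the sign's top. Shape: a disc 34 mm across.
- bar_nest_sign (a point): the reject nest's sign, dark steel, 4 mm thick, on the flat ledge (89 mm over the bench) above the nest's high end, 80 mm horizontally beyond the pocket's middle. This point: centre of the sign's top. Shape: a bar 60 x 18 mm, lying across.
- stamp_center (a point): hand stamp, 104 mm tall, 0.21 kg, standing upright: a square grey plastic handle 26 x 26 mm from 30 to 104 mm over the die face (sides along this point's x and y), below it a round steel collar and a round steel die 32 mm across. This point is on the axis, 52 mm over the die face; z along the axis, away from the die.
- die_face (a point): centre of the stamp's flat round die face (its underside); z along the stamp's axis, towards the handle. The die slides up on a stiff spring, about 2.4 N to start and 8 N more for each mm, 5 mm at most.
- plate_top (a point): centre of the upper face of the stamp's rest plate, steel, 110 x 110 mm and 6 mm thick, fixed to the bench; the stamp starts standing on it.
- bottle: bystander: amber bottle, 52 mm across, 110 mm tall; origin at the centre of its underside.
- beaker: bystander: open steel beaker, 66 mm across, 85 mm tall; origin at the centre of its underside.
- jar: bystander: white jar, 56 mm across, 70 mm tall; origin at the centre of its underside.

How it is judged:
On the way, in this order (a step that is already met when the one before it is completed fails the run):
1. both heads lie flat in their own nests, let go (x of round_head_center in the frame of round_nest_seat between -0.009 and 0.009 m and y of round_head_center in the frame of round_nest_seat between -0.009 and 0.009 m and z of round_head_center in the frame of round_nest_seat between 0.014 and 0.0245 m and angle between the z axis of round_head_center and the z axis of round_nest_seat, either way round below 0.08 rad and angle between the x axis of round_head_center and the x axis of round_nest_seat, either way round below 0.2 rad and x of bar_head_center in the frame of bar_nest_seat between -0.009 and 0.009 m and y of bar_head_center in the frame of bar_nest_seat between -0.009 and 0.009 m and z of bar_head_center in the frame of bar_nest_seat between 0.003 and 0.0245 m and angle between the z axis of bar_head_center and the z axis of bar_nest_seat, either way round below 0.08 rad and angle between the x axis of bar_head_center and the x axis of bar_nest_seat, either way round below 0.2 rad and contact force between the fingers and round_head below 0.3 N and contact force between the fingers and bar_head below 0.3 N), for 0.2 s.
2. the stamp is pressed square (within 8 degrees) on the middle of the seated reject's tag (within 9 mm) with 8 to 16 N for 0.4 s (contact force between stamp and bar_head between 8 and 16 N and distance between die_face and bar_mark below 0.009 m and angle between the z axis of die_face and the z axis of bar_mark, either way round below 0.14 rad and x of bar_head_center in the frame of bar_nest_seat between -0.009 and 0.009 m and y of bar_head_center in the frame of bar_nest_seat between -0.009 and 0.009 m and z of bar_head_center in the frame of bar_nest_seat between 0.003 and 0.0245 m and angle between the z axis of bar_head_center and the z axis of bar_nest_seat, either way round below 0.08 rad and angle between the x axis of bar_head_center and the x axis of bar_nest_seat, either way round below 0.2 rad), for 0.4 s.
3. the stamp is lifted straight off, at least 12 mm, still over the mark (z of die_face in the frame of bar_mark above 0.012 m and distance between die_face and bar_mark below 0.03 m and angle between the z axis of die_face and the z axis of bar_mark, either way round below 0.25 rad and contact force between stamp and bar_head below 0.1 N).
At the end, for the whole second after the job is handed in: Each head lies in the nest with its tag's sign: centre within 9 mm of the pocket's middle each way, no more than 4.5 mm off the (unsunk) bed, flat within 4.5 degrees, turned under 11 degrees. Stamp upright on its plate, within 40 mm of its centre. All let go, at rest (all of step 1 and horizontal distance between die_face and plate_top below 0.04 m and z of die_face in the frame of plate_top below 0.003 m and angle between stamp_center's own z axis and vertical below 0.06 rad and contact force between the fingers and stamp below 0.3 N and linear speed of each of round_head, bar_head, stamp below 0.02 m/s); the robot touches nothing.
It fails at once if the stamp presses or slides on the reject more than 14 mm from the mark (contact force between stamp and bar_head above 2 N and distance between die_face and bar_mark above 0.014 m).
It fails at once if the stamp is pressed with more than 30 N (contact force between stamp and bar_head above 30 N).
It fails at once if the stamp presses on the passed head (contact force between stamp and round_head above 1 N).
It fails at once if a head is dropped or thrown (moves faster than 0.5 m/s with no finger on it) ((linear speed of round_head above 0.5 m/s and contact force between the fingers and round_head below 0.05 N) or (linear speed of bar_head above 0.5 m/s and contact force between the fingers and bar_head below 0.05 N)).
It fails at once if a bystander is moved by more than 20 mm (distance of any of bottle, beaker, jar from where it was at the start of the episode above 0.02 m).
It also fails if it takes over 72 s, if anything falls off the work surface, if the arm or the gripper's body presses on something with over 40 N, if the wrist force passes 120 N, or if a joint passes its speed limit or range.

## Robot

A 6-joint arm with a two-finger parallel gripper is mounted at the origin on the work surface. World frame = base frame: x ahead of the robot, y to its left, z up, the work surface at z = 0. Lengths are in m, angles in rad, forces in N, time in s.
With the tool pointing down it reaches from about 0.3 to 0.775 m from the base axis. Payload 14.6 kg.
Tool frame: the origin (TCP) lies on the centre line of the jaws, within the pads' length; the fingertips stand 19 mm ahead of it and the grasp point (between the pads) is the TCP; y points along the fingers, x is the direction in which the jaws open and shut, and the axes are right-handed (so a half turn about y gives the same grasp; the last joint's range is limited). The gripper opens to 94 mm and grips with 3 to 60 N. Pads are 16 mm wide; open, the fingers measure 119 mm over their backs; the gripper's body (75 mm by 177 mm) begins 78 mm behind the grasp point.
Start: joints at [-1.324, 0.3, 1.521, -0, 1.321, -0.067], TCP at [0.17, -0.523, 0.224] pointing down, gripper open.
Joint ranges: [-3.03, 3.03], [-0.79, 2.21], [0.23, 2.52], [-1.04, 4.18], [0, 3.07], [-2.55, 2.55]. Speed limits (rad/s): [2.22, 2.22, 2.57, 3.14, 3.14, 3.14].

## Interface

Orientations are given as [roll, pitch, yaw] about the fixed x, y, z axes, in that order (R = Rz(yaw) Ry(pitch) Rx(roll)).
In Python, from station import ctrl, optics gives the robot as it stands.
- The arm moves only by the tool jog_arm, never from a script. Its argument "targets" is a list of rows, each a list of 3 entries, a list of its own where there are three numbers: the finger opening in cm, from 0 to 9.4, then the shift along the tool's x, y, z in cm, then the turn about the tool's y in rad. A call has 1 to 10 rows; each row is the pose to reach, as a shift and turn from the pose commanded when the call began, along the tool's axes at that moment; what a row does not reach only later rows make up. A row lasts 1/10 s, in which the tool goes at most 50 mm and 8.59 degrees, less where a joint would pass 70% of its speed; a pose out of reach is approached as far as the arm can. A call with a gripper value outside its range is refused whole. The fingers move at their own pace and stop on an object; "grip_force" is the grip in N (left out, the last holds). Time passes only in rows, so rows that repeat a pose let the fingers close. It gives the time, the measured TCP pose, the force and the opening at its end, in the units of the state.
- ctrl.get_obs(): the state, without advancing time (a new reading comes with each control period).
- optics.camera(name): name is "scene" or "top" or "wrist"; returns a dict with "img" (384x512x3 uint8, red, green, blue), "range_z" (384x512 float32, m along the optical axis (not along the pixel's ray), 0 where there is no reading), "camera_matrix" (3x3 intrinsics, pixels), "world_to_cam" (4x4, takes a point from world to camera coordinates); the wrist camera has in their place "mount" (4x4, takes a point from camera to tool coordinates, whose origin is the TCP and whose axes are the tool frame's). Camera axes: x right, y up, looking along -z (the intrinsics and any distortion apply to the point x, -y, -z); pixel columns grow to the right and rows downward; lengths in m; the calibration is good to about 2 mm. A picture is of the moment at which its call begins: read the wrist's pose just before it.
- ctrl.hand_in(): hands the job in, once; it reports no verdict.
The state is a dict: "time_s": time; "qpos": joint angles; "joint_vel": joint speeds; "tau": joint torques, N m; "ee_pos": TCP position; "eef_rot": TCP orientation; "force": force on the tool from outside, world axes, zero at the start; "moment": the same for the moment, N m; "grip_width": finger opening in m.
Only numpy, scipy, OpenCV 4.12 (cv2) and the standard library are available. Lean on these libraries where they do the work, as an engineer would, in place of code of your own. Each camera call takes 0.05 s, during which the arm holds its last target. There are 200 camera calls.

## Working session

There is one attempt and no reset: what is moved stays moved. The work goes in short steps, Python scripts to look and compute and a tool call to move; the robot and the scene stay as the last step left them, time stands still between calls to the robot, and variables do not carry over. Pictures are saved under pics/ and viewed, about 8 in all and at most 12, crops included, and the job is handed in when it is done.

Besides the shell and the picture viewer there is one more tool, called after "Request:" in YAML: its name, and indented under it one key for each argument. jog_arm: Moves the arm, as the interface text tells. Its arguments: {"type":"object","properties":{"targets":{"type":"array","items":{"type":"array"}},"grip_force":{"type":"number"}},"required":["targets"]}

```bash
mkdir -p pics; cat > h.py <<'E'
import numpy as np,cv2
from scipy.spatial.transform import Rotation as R
from station import ctrl,optics
def tool(o):
    T=np.eye(4);T[:3,:3]=R.from_euler('xyz',o['eef_rot']).as_matrix();T[:3,3]=o['ee_pos'];return T
def grab(n):
    o=ctrl.get_obs();c=optics.camera(n)
    M=tool(o)@np.array(c['mount']) if 'mount' in c else np.linalg.inv(c['world_to_cam'])
    return c,M
def cloud(c,M):
    K=np.array(c['camera_matrix']);z=c['range_z'];v,u=np.indices(z.shape)
    P=np.stack([(u-K[0,2])/K[0,0]*z,-(v-K[1,2])/K[1,1]*z,-z],-1)
    return P@M[:3,:3].T+M[:3,3]
def onplane(c,M,px,h):
    K=np.array(c['camera_matrix']);p=np.atleast_2d(np.array(px,float))
    d=np.stack([(p[:,0]-K[0,2])/K[0,0],-(p[:,1]-K[1,2])/K[1,1],-np.ones(len(p))],-1)@M[:3,:3].T
    return M[:3,3]+d*((h-M[2,3])/d[:,2])[:,None]
def save(name,*ims): cv2.imwrite('pics/'+name,cv2.cvtColor(np.hstack(ims),cv2.COLOR_RGB2BGR))
E
python3 - <<'E'
from h import *
print(ctrl.get_obs())
for n in ('top','scene','wrist'):
    c,M=grab(n);np.savez(f'{n}0.npz',img=c['img'],z=c['range_z'],M=M,K=c['camera_matrix'])
    print([k for k in c],np.round(M,3).tolist(),np.round(c['camera_matrix'],1).tolist(),(c['range_z']==0).mean())
    if n!='wrist': save(n+'0.png',c['img'])
E
```

```text
{'time_s': 0.0, 'qpos': array([-1.32365808e+00,  3.00463704e-01,  1.52156484e+00,  7.53619182e-06,
        1.32073202e+00, -6.66052302e-02]), 'joint_vel': array([-0.00085579, -0.00160788, -0.00112414, -0.00041996, -0.00109421,
        0.00199037]), 'tau': array([ 2.63013448e-03, -5.31798470e+01, -3.52729261e+01,  7.09083793e-02,
        2.43888900e-02, -9.54641678e-05]), 'ee_pos': array([ 0.16967858, -0.52291717,  0.22389725]), 'eef_rot': array([-1.57071131e+00,  1.16483599e-03, -1.25705467e+00]), 'force': array([-0.19089334,  0.61652613, -0.91199798]), 'moment': array([-0.01234524, -0.02102293, -0.01182102]), 'grip_width': 0.09420171282440361}
['img', 'range_z', 'camera_matrix', 'world_to_cam'] [[0.001, 0.995, -0.098, 0.49], [-1.0, -0.0, -0.01, -0.019], [-0.01, 0.098, 0.995, 1.149], [0.0, 0.0, 0.0, 1.0]] [[381.2, 0.0, 260.5], [0.0, 381.2, 194.7], [0.0, 0.0, 1.0]] 0.004033406575520833
['img', 'range_z', 'camera_matrix', 'world_to_cam'] [[-0.646, -0.569, 0.509, 1.07], [0.764, -0.492, 0.418, 0.405], [0.012, 0.659, 0.752, 0.808], [0.0, 0.0, 0.0, 1.0]] [[454.7, 0.0, 252.9], [0.0, 454.7, 187.6], [0.0, 0.0, 1.0]] 0.004002888997395833
['img', 'range_z', 'camera_matrix', 'mount'] [[0.31, 0.918, 0.249, 0.243], [-0.951, 0.3, 0.08, -0.499], [-0.001, -0.262, 0.965, 0.384], [0.0, 0.0, 0.0, 1.0]] [[327.7, 0.0, 259.5], [0.0, 327.7, 193.1], [0.0, 0.0, 1.0]] 0.0039215087890625
```

View pics/top0.png

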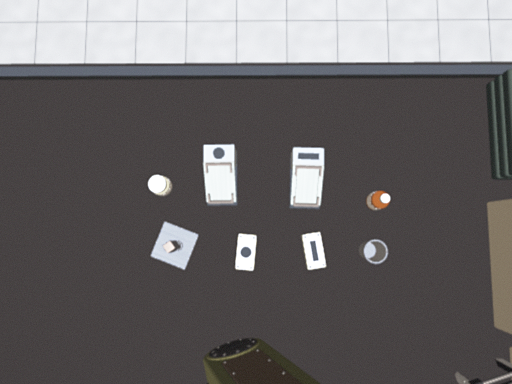

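View pics/scene0.png

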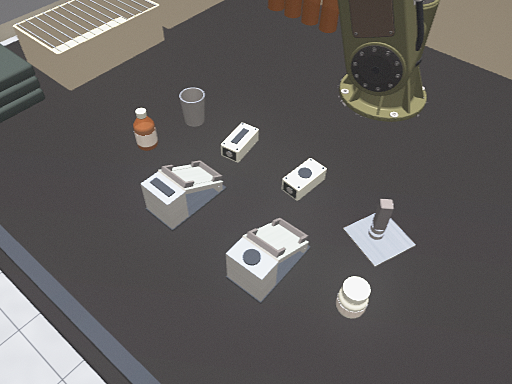

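```bash
python3 - <<'E'
from h import *
d=np.load('top0.npz');c=dict(img=d['img'],range_z=d['z'],camera_matrix=d['K']);M=d['M']
W=cloud(c,M);print('bench z',np.median(W[300:330,50:150,2]))
g=cv2.cvtColor(c['img'],cv2.COLOR_RGB2GRAY)
def rect(mask,h,name):
    n,l,s,ct=cv2.connectedComponentsWithStats(mask.astype(np.uint8))
    for i in range(1,n):
        if s[i,4]<25: continue
        p=cv2.findContours((l==i).astype(np.uint8),0,1)[0][0].reshape(-1,2)
        hh=h(l==i) if callable(h) else h
        q=onplane(c,M,p,hh)[:,:2].astype(np.float32)
        r=cv2.minAreaRect(q*1000);b=cv2.boxPoints(r);e=b[1]-b[0];f=b[2]-b[1];e=e if np.hypot(*e)>np.hypot(*f) else f
        print(name,'px',ct[i].round(0),'ctr',np.round(r[0],1),'size',np.round(r[1],1),'longaxis deg',round(np.degrees(np.arctan2(e[1],e[0])),1),'h',round(float(hh),3))
roi=np.zeros(g.shape,bool);roi[130:285,130:400]=True
z=W[...,2]
rect(roi&(z>.015),lambda m:np.percentile(z[m],80),'obj')
top=roi&(g<75)
for nm,x0,x1,y0,y1,h in [('rtag',238,255,244,260,.042),('btag',307,322,240,262,.042),('rsign',210,228,147,160,.093),('bsign',296,322,150,162,.093)]:
    m=np.zeros_like(roi);m[y0:y1,x0:x1]=g[y0:y1,x0:x1]<90;rect(m,h,nm)
m=roi.copy();m[:, :145]=0;m[:,205:]=0;m[:215]=0
rect(m&(g>60),.006,'plate');rect(m&(z>.08),.11,'stamptop')
E
```

```text
bench z 0.000770034905144712
obj px [220. 173.] ctr [654.2 108.4] size [164.8  90.3] longaxis deg 0.4 h 0.091
obj px [307. 176.] ctr [ 646.5 -138.4] size [ 90.1 166.4] longaxis deg -0.9 h 0.09
obj px [160. 185.] ctr [625.3 280.6] size [65.3 53.4] longaxis deg 78.6 h 0.071
obj px [378. 200.] ctr [ 578.9 -331.2] size [60.7 49.6] longaxis deg 90.0 h 0.104
obj px [313. 250.] ctr [ 439.8 -159.8] size [100.7  53.7] longaxis deg 9.0 h 0.042
obj px [246. 251.] ctr [436.  35.] size [ 52.1 100.9] longaxis deg -5.1 h 0.042
obj px [172. 246.] ctr [454.4 230.6] size [30.8 49.8] longaxis deg -76.0 h 0.111
obj px [375. 251.] ctr [ 439.3 -319.2] size [60.2 77.1] longaxis deg -89.9 h 0.084
plate px [175. 250.] ctr [440.2 249.3] size [206.2 177.7] longaxis deg 0.9 h 0.006
stamptop px [170. 246.] ctr [453.  237.7] size [28.  32.2] longaxis deg -56.1 h 0.11
```

```bash
python3 - <<'E'
from h import *
d=np.load('top0.npz');c=dict(img=d['img'],range_z=d['z'],camera_matrix=d['K']);M=d['M'];W=cloud(c,M)
g=cv2.cvtColor(c['img'],cv2.COLOR_RGB2GRAY)
def one(n,x0,x1,y0,y1,h,mk):
    m=np.zeros_like(g);m[y0:y1,x0:x1]=mk[y0:y1,x0:x1]
    p=max(cv2.findContours(m,0,1)[0],key=cv2.contourArea).reshape(-1,2)
    q=onplane(c,M,p,h)[:,:2];r=cv2.minAreaRect((q*1000).astype(np.float32));print(n,np.round(r[0],1),np.round(r[1],1),round(r[2],1),'px',p.mean(0))
dk=(g<110).astype(np.uint8)
one('rtag',238,254,245,259,.042,dk);one('btag',308,320,239,262,.042,dk);one('rsign',211,227,147,160,.093,dk);one('bsign',296,321,151,161,.093,dk)
one('plate',145,205,215,275,.006,(g>85).astype(np.uint8))
# bed profile across the pocket centre: height along x, and plane fit
for n,y in (('round',.108),('bar',-.138)):
    m=(abs(W[...,1]-y)<.02)&(abs(W[...,0]-.62)<.07)&(W[...,2]>.03);P=W[m]
    A=np.c_[P[:,:2],np.ones(len(P))];k=np.ones(len(P),bool)
    for _ in range(8):
        s=np.linalg.lstsq(A[k],P[k,2],rcond=None)[0];k=abs(A@s-P[:,2])<.005
    print(n,'plane',s.round(3),'slope',np.degrees(np.arctan(np.hypot(*s[:2]))),'yaw',np.degrees(np.arctan2(s[1],s[0])),'x at z=.062',(.0628-s[2]-s[1]*y)/s[0],k.sum())
b=c['img'][135:285,140:400];save('crop1.png',cv2.resize(b,None,fx=3,fy=3,interpolation=cv2.INTER_CUBIC))
E
```

```text
rtag [434.   36.5] [22.8 23. ] 0.1 px [245.30434783 251.7826087 ]
btag [ 438.4 -161.4] [50.5 10.3] 9.6 px [313.875 250.5  ]
rsign [713.5 110.7] [24.3 26. ] 45.7 px [218.32 152.8 ]
bsign [ 704.2 -141.9] [50.5 11.4] 89.2 px [308.20930233 155.58139535]
plate [452.8 250. ] [115.5 116.1] 68.9 px [174.1294964  245.17985612]
round plane [ 0.575 -0.006 -0.302] slope 29.915220301631646 yaw -0.5515978402554106 x at z=.062 0.6357117565408331 480
bar plane [ 0.568 -0.017 -0.296] slope 29.595301415866842 yaw -1.7339337347114039 x at z=.062 0.6271848855853362 494
```

View pics/crop1.png

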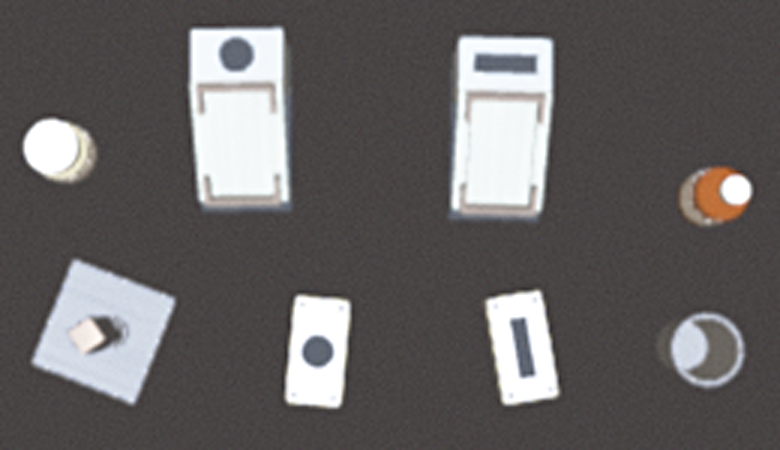

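Request:
jog_arm:
  targets:
    - [9.4,[-1.3,0,1.8],0]
    - [9.4,[-3.9,0.5,5.5],0.02]
    - [9.4,[-7,1.5,9.9],0.04]
    - [9.4,[-10,2.5,14.1],0.06]
    - [9.4,[-13.1,3.5,18.4],0.08]
    - [9.4,[-16.2,4.5,22.8],0.1]
    - [9.4,[-19.3,5.5,27.2],0.12]
    - [9.4,[-22.4,6.5,31.6],0.14]
    - [9.4,[-24.9,7,35],0.15]
    - [9.4,[-26.1,7.4,36.8],0.151]
  grip_force: 15

```text
time_s: 1.15
ee_pos: [0.4402, -0.159, 0.1501]
eef_rot: [-1.571, 0.0, -1.408]
force: [-0.0, -1.4, -0.2]
grip_width: 0.094
```

Request:
jog_arm:
  targets:
    - [9.4,[0,0,0],0]
    - [9.4,[0,0,0],0]

```text
time_s: 1.35
ee_pos: [0.4393, -0.1608, 0.1502]
eef_rot: [-1.571, 0.0, -1.406]
force: [0.4, 0.2, 0.4]
grip_width: 0.0942
```

```bash
cat >> h.py <<'E'
def head(c,M,h=.040,lo=.03,hi=.06,near=None):
    W=cloud(c,M);m=((W[...,2]>lo)&(W[...,2]<hi)).astype(np.uint8)
    if near is not None: m&=(np.hypot(W[...,0]-near[0],W[...,1]-near[1])<.08).astype(np.uint8)
    p=max(cv2.findContours(m,0,1)[0],key=cv2.contourArea).reshape(-1,2)
    q=onplane(c,M,p,h)[:,:2];r=cv2.minAreaRect((q*1000).astype(np.float32))
    b=cv2.boxPoints(r);e=b[1]-b[0];f=b[2]-b[1];e=e if np.hypot(*e)>np.hypot(*f) else f
    a=np.arctan2(e[1],e[0]);a=(a+np.pi/2)%np.pi-np.pi/2
    return np.array(r[0]),r[1],a
def delta(xyz,yaw):
    o=ctrl.get_obs();T=tool(o);s=T[:3,:3].T@(np.array(xyz)-T[:3,3])*100
    y=R.from_euler('xyz',o['eef_rot']).as_euler('xyz')[2]
    print('shift cm',s.round(2),'turn',round(y-yaw,3),'yaw',round(y,3),'pos',np.round(o['ee_pos'],4),'t',round(o['time_s'],2),'F',np.round(o['force'],2),'w',round(o['grip_width'],4))
E
python3 - <<'E'
from h import *
c,M=grab('wrist');save('w1.png',c['img'])
r=head(c,M,near=(.439,-.16));print(r)
delta([r[0][0]/1e3,r[0][1]/1e3,.026],r[2]-np.pi/2)
E
```

```text
(array([ 441.67333984, -160.4730835 ]), (100.06385803222656, 51.436031341552734), np.float32(0.16047049))
shift cm [-0.06 12.44  0.29] turn 0.003 yaw -1.408 pos [ 0.439  -0.1616  0.1504] t 1.4 F [0.6  0.12 0.95] w 0.094
```

View pics/w1.png

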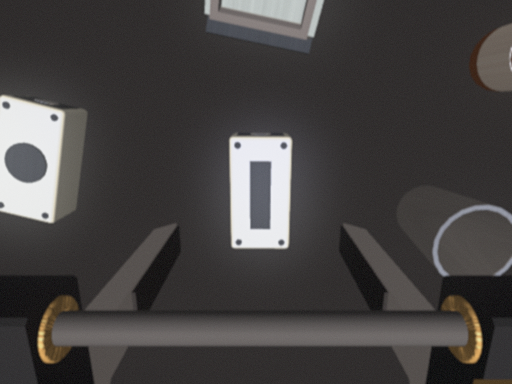

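Request:
jog_arm:
  targets:
    - [9.4,[-0.05,2,0.2],0]
    - [9.4,[-0.05,6,0.2],0]
    - [9.4,[-0.05,10,0.2],0]
    - [9.4,[-0.05,12,0.2],0]
    - [9.4,[-0.05,12.4,0.2],0]
    - [4.5,[-0.05,12.4,0.2],0]
    - [4.5,[-0.05,12.4,0.2],0]
    - [4.5,[-0.05,12.4,0.2],0]
    - [4.5,[-0.05,12.4,0.2],0]
    - [4.5,[-0.05,12.4,0.2],0]
  grip_force: 15

```text
time_s: 2.4
ee_pos: [0.4413, -0.1606, 0.027]
eef_rot: [-1.57, -0.001, -1.408]
force: [0.6, 0.1, 0.1]
grip_width: 0.0571
```

Request:
jog_arm:
  targets:
    - [4.5,[0,0,0],0]
    - [4.5,[0,0,0],0]
    - [4.5,[0,-0.5,0],0]
    - [4.5,[0,-2,0],0]
    - [4.5,[0,-5,0],0]
    - [4.5,[0,-9,0],0]
    - [4.5,[0,-13,0],0]
    - [4.5,[0,-16,0],0]
    - [4.5,[0,-17,0],0]
    - [4.5,[0,-17.4,0],0]

```text
time_s: 3.4
ee_pos: [0.4411, -0.1604, 0.2006]
eef_rot: [-1.57, -0.0, -1.408]
force: [0.0, 0.3, -2.9]
grip_width: 0.0523
```

```bash
python3 - <<'E'
from h import *
delta([.625-.030,-.1405,.2],-np.pi/2)
E
```

```text
shift cm [ 0.53  0.07 15.51] turn 0.163 yaw -1.408 pos [ 0.4411 -0.1604  0.2006] t 3.4 F [ 0.02  0.34 -2.92] w 0.0523
```

Request:
jog_arm:
  targets:
    - [4.5,[0,-1,1],0.02]
    - [4.5,[0,-2,4],0.07]
    - [4.5,[0,-4,7],0.12]
    - [4.5,[0,-4,9],0.16]
    - [4.5,[0,-4,9.5],0.175]
    - [4.5,[0,-4,9.5],0.175]
    - [4.5,[0,-4,9.5],0.175]

```text
time_s: 4.1
ee_pos: [0.5339, -0.1451, 0.2392]
eef_rot: [-1.573, 0.001, -1.582]
force: [-0.2, -0.4, -1.8]
grip_width: 0.052
```

```bash
python3 - <<'E'
from h import *
c,M=grab('wrist');save('w2.png',c['img']);np.savez('w2.npz',img=c['img'],z=c['range_z'],M=M,K=c['camera_matrix'])
W=cloud(c,M)
delta([.595,-.14,.2],-np.pi/2)
E
```

```text
shift cm [-0.59  3.96  6.1 ] turn -0.012 yaw -1.583 pos [ 0.534  -0.1452  0.2397] t 4.15 F [ 0.16 -0.33 -3.31] w 0.0518
```

View pics/w2.png

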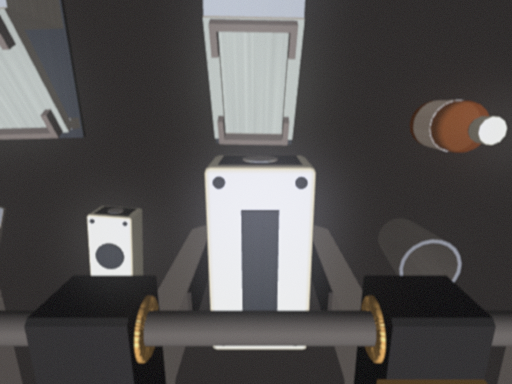

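```bash
cat > nest.py <<'E'
from h import *
def nest(W,x0,y0,yaw=0):
    m=(abs(W[...,1]-y0)<.022)&(abs(W[...,0]-x0)<.035)&(W[...,2]>.03)&(W[...,2]<.11);P=W[m]
    A=np.c_[P[:,:2],np.ones(len(P))];k=np.ones(len(P),bool)
    for _ in range(10):
        s=np.linalg.lstsq(A[k],P[k,2],rcond=None)[0];k=abs(A@s-P[:,2])<.003
    n=np.r_[-s[:2],1];n/=np.linalg.norm(n)
    h=(W-np.r_[0,0,s[2]])@n
    near=(abs(W[...,1]-y0)<.06)&(abs(W[...,0]-x0)<.075)
    wall=near&(h>.008)&(h<.0145)
    ux=np.array([n[2],0,-n[0]]);ux/=np.linalg.norm(ux)
    Q=W[wall];sl=(Q-np.r_[x0,y0,.062])@ux;y=Q[:,1]
    print('normal',n.round(4),'slope',np.degrees(np.arccos(n[2])).round(1),'yaw',np.degrees(np.arctan2(-n[1],-n[0])).round(2),'floor z at guess',(s@[x0,y0,1]).round(4))
    lo=sl<0
    for nm,g in (('low',lo),('high',~lo)):
        print(nm,'s',np.percentile(sl[g],[2,50,98]).round(4),'y',np.percentile(y[g],[1,50,99]).round(4),g.sum())
    return s,n
E
python3 - <<'E'
from nest import *
d=np.load('w2.npz');c=dict(img=d['img'],range_z=d['z'],camera_matrix=d['K']);M=d['M'];W=cloud(c,M)
nest(W,.625,-.14)
m=(W[...,2]>.24)&(W[...,2]<.27);m[275:]=0;P=W[m];print('head top z',np.median(P[:,2]))
hz=np.median(P[:,2])
# corners in image: front edge and rear edge
wh=(cv2.cvtColor(c['img'],cv2.COLOR_RGB2GRAY)>120)&(W[...,2]>.235)
for r in (200,240): 
    u=np.where(wh[r])[0];print(r,u.min(),u.max(),onplane(c,M,[[u.min(),r],[u.max(),r]],hz)[:,:2].round(4).tolist())
for cl in (222,230,290,300):
    v=np.where(wh[:,cl])[0];print(cl,v.min(),v.max(),onplane(c,M,[[cl,v.min()],[cl,v.max()]],hz)[:,:2].round(4).tolist())
E
```

```text
normal [-0.5003  0.0124  0.8658] slope 30.0 yaw -1.42 floor z at guess 0.0612
low s [-0.0594 -0.0535 -0.031 ] y [-0.1747 -0.1368 -0.1014] 675
high s [0.0363 0.0586 0.0633] y [-0.177  -0.1407 -0.1035] 1220
head top z 0.2525201575424002
200 206 314 [[0.5678, -0.1202], [0.5673, -0.1707]]
240 207 312 [[0.5476, -0.1196], [0.5472, -0.1704]]
222 116 348 [[0.606, -0.1292], [0.4854, -0.1244]]
230 17 348 [[0.645, -0.134], [0.4854, -0.1286]]
290 166 349 [[0.5835, -0.1592], [0.4844, -0.1606]]
300 166 349 [[0.5835, -0.1638], [0.4844, -0.166]]
```

Request:
jog_arm:
  targets:
    - [4.5,[-0.2,0,1.5],0.003]
    - [4.5,[-0.5,0,5],0.006]
    - [4.5,[-0.67,0.5,7.5],0.008]
    - [4.5,[-0.67,3,7.95],0.008]
    - [4.5,[-0.67,6,7.95],0.008]
    - [4.5,[-0.67,9,7.95],0.008]
    - [4.5,[-0.67,11,7.95],0.008]
    - [4.5,[-0.67,12,7.95],0.008]
    - [4.5,[-0.67,12.2,7.95],0.008]
    - [4.5,[-0.67,12.2,7.95],0.008]

```text
time_s: 5.15
ee_pos: [0.6146, -0.1396, 0.1193]
eef_rot: [-1.57, -0.0, -1.591]
force: [0.2, 0.6, -2.3]
grip_width: 0.0516
```

Request:
jog_arm:
  targets:
    - [4.5,[0,0,0],0]
    - [4.5,[0,0.3,0],0]
    - [4.5,[0,0.6,0],0]
    - [4.5,[0,0.9,0],0]
    - [4.5,[0,1.2,0],0]
    - [4.5,[0,1.2,0],0]
  grip_force: 6

```text
time_s: 5.75
ee_pos: [0.6142, -0.1393, 0.106]
eef_rot: [-1.572, 0.0, -1.591]
force: [-0.6, 0.1, -2.0]
grip_width: 0.0518
```

Request:
jog_arm:
  targets:
    - [4.5,[0,0.3,0],0]
    - [4.5,[0,0.6,0],0]
    - [4.5,[0,0.9,0],0]
    - [4.5,[0,1.2,0],0]
    - [4.5,[0,1.5,-0.05],0]
    - [4.5,[0,1.7,-0.05],0]
    - [4.5,[0,1.9,-0.1],0]
    - [4.5,[0,2.0,-0.1],0]
    - [4.5,[0,2.1,-0.1],0]
    - [4.5,[0,2.1,-0.1],0]

```text
time_s: 6.75
ee_pos: [0.6145, -0.1394, 0.0868]
eef_rot: [-1.567, -0.001, -1.591]
force: [0.0, 1.3, 6.3]
grip_width: 0.052
```

```bash
python3 - <<'E'
from h import *
c,M=grab('scene');i=c['img'][130:300,110:330];delta([.6133,-.1395,.085],-1.59)
c2,M2=grab('wrist')
save('s2.png',cv2.resize(i,None,fx=1.8,fy=1.8),cv2.resize(c2['img'],(395,306)))
E
```

```text
shift cm [ 0.02  0.18 -0.12] turn -0.001 yaw -1.591 pos [ 0.6145 -0.1394  0.0868] t 6.8 F [0.28 0.93 7.6 ] w 0.0523
```

View pics/s2.png

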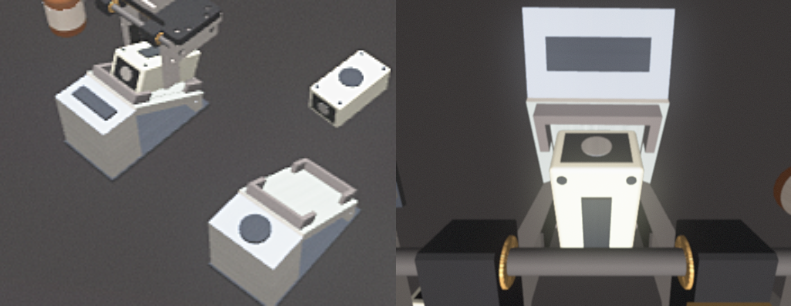

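```bash
cat >> nest.py <<'E'
def topplane(W,box):
    (x0,x1),(y0,y1),(z0,z1)=box
    m=(W[...,0]>x0)&(W[...,0]<x1)&(W[...,1]>y0)&(W[...,1]<y1)&(W[...,2]>z0)&(W[...,2]<z1);P=W[m]
    A=np.c_[P[:,:2],np.ones(len(P))];best=None
    rng=np.random.default_rng(0)
    for _ in range(200):
        i=rng.choice(len(P),3,False);s=np.linalg.lstsq(A[i],P[i,2],rcond=None)[0];k=abs(A@s-P[:,2])<.002
        if best is None or k.sum()>best.sum(): best=k
    s=np.linalg.lstsq(A[best],P[best,2],rcond=None)[0]
    print('plane',s.round(4),'slope x deg',np.degrees(np.arctan(s[0])).round(1),'slope y deg',np.degrees(np.arctan(s[1])).round(1),best.sum(),len(P));return s
E
python3 - <<'E'
from nest import *
c,M=grab('wrist');W=cloud(c,M);g=cv2.cvtColor(c['img'],cv2.COLOR_RGB2GRAY)
s=topplane(np.where((g>110)[...,None],W,0),((.575,.66),(-.166,-.113),(.09,.15)))
m=(abs(W[...,1]+.139)<.006)
for x in np.arange(.57,.70,.006):
    k=m&(abs(W[...,0]-x)<.002);print(round(x,3),np.median(W[k][:,2]).round(4) if k.any() else None,k.sum(),end=' | ')
E
```

```text
plane [ 0.4143 -0.0104 -0.1501] slope x deg 22.5 slope y deg -0.6 9387 12534
0.57 None 0 | 0.576 None 0 | 0.582 None 0 | 0.588 0.0967 107 | 0.594 0.0992 117 | 0.6 0.1018 121 | 0.606 0.1043 132 | 0.612 0.107 144 | 0.618 0.1093 152 | 0.624 0.112 169 | 0.63 0.113 235 | 0.636 0.1818 437 | 0.642 0.181 1420 | 0.648 0.1181 333 | 0.654 0.1085 364 | 0.66 0.0945 333 | 0.666 0.0844 94 | 0.672 0.1021 235 | 0.678 0.0955 261 | 0.684 0.0891 222 | 0.69 0.2473 1035 | 0.696 0.0891 255 |
```

Request:
jog_arm:
  targets:
    - [4.5,[0,0,0],0]
    - [4.5,[0,0,0],0]
    - [4.5,[0,0.1,0],0]
    - [4.5,[0,0.2,0],0]
    - [4.5,[0,0.3,0],0]
    - [4.5,[0,0.3,0],0]
  grip_force: 3

```text
time_s: 7.5
ee_pos: [0.6133, -0.1394, 0.0821]
eef_rot: [-1.571, 0.0, -1.591]
force: [-0.6, -0.3, 2.4]
grip_width: 0.0524
```

```bash
python3 - <<'E'
from nest import *
c,M=grab('wrist');W=cloud(c,M);g=cv2.cvtColor(c['img'],cv2.COLOR_RGB2GRAY)
s=topplane(np.where((g>110)[...,None],W,0),((.575,.66),(-.166,-.113),(.09,.15)))
delta([.6133,-.1395,.085],-1.59)
E
```

```text
plane [ 0.4053 -0.0123 -0.1447] slope x deg 22.1 slope y deg -0.7 9413 12799
shift cm [ 0.02 -0.28  0.  ] turn -0.001 yaw -1.591 pos [ 0.6133 -0.1393  0.0822] t 7.55 F [-0.15 -0.1   2.46] w 0.0521
```

Request:
jog_arm:
  targets:
    - [4.5,[0,0,0],0]
    - [4.5,[0,0,0],0]
    - [4.5,[0,-0.5,0],0]
    - [4.5,[0,-1.0,0.2],0]
    - [4.5,[0,-1.2,0.6],0]
    - [4.5,[0,-1.2,0.6],0]
  grip_force: 12

```text
time_s: 8.15
ee_pos: [0.6198, -0.1394, 0.0947]
eef_rot: [-1.571, -0.0, -1.591]
force: [0.1, 0.1, -2.6]
grip_width: 0.0517
```

```bash
cat >> nest.py <<'E'
def pose(W,g,seat,box):
    # head top plane and its uphill/low bottom corners relative to seat in bed axes
    s=topplane(np.where((g>110)[...,None],W,0),box)
    th=np.arctan(s[0]);y=seat[1]
    m=(abs(W[...,1]-y)<.018)&(W[...,0]>seat[0]-.06)&(W[...,0]<seat[0]+.07)&(W[...,2]>.06)&(W[...,2]<.16)
    P=W[m];n=np.array([-np.sin(th),np.cos(th)]);e=np.array([np.cos(th),np.sin(th)])
    t=np.array([0,s[2]+s[1]*y])
    d=(P[:,[0,2]]-t)@n;a=(P[:,[0,2]]-t)@e
    k=(d<-.006)&(d>-.026);h,ed=np.histogram(a[k],np.arange(.5,.85,.001));up=ed[h.argmax()]+.0005
    ctr=t+e*(up-.05)-n*.02
    r=(ctr-[seat[0],seat[2]])*1000
    c,q=np.cos(np.pi/6),np.sin(np.pi/6)
    print('tilt',np.degrees(th).round(1),'centre in nest: s',(r[0]*c+r[1]*q).round(1),'n',(-r[0]*q+r[1]*c).round(1),'peak',h.max())
E
python3 - <<'E'
from nest import *
c,M=grab('wrist');W=cloud(c,M);g=cv2.cvtColor(c['img'],cv2.COLOR_RGB2GRAY)
pose(W,g,(.6266,-.1395,.062),((.575,.66),(-.166,-.113),(.09,.15)))
delta([.6133,-.1395,.085],-1.59)
E
```

```text
plane [ 0.4126 -0.0021 -0.1379] slope x deg 22.4 slope y deg -0.1 9423 11546
tilt 22.4 centre in nest: s 7.7 n 33.7 peak 1449
shift cm [ 0.03  0.94 -0.63] turn -0.001 yaw -1.591 pos [ 0.6196 -0.1394  0.0944] t 8.2 F [ 1.16 -0.03 -3.34] w 0.0519
```

Request:
jog_arm:
  targets:
    - [4.5,[0,0.4,-0.1],0]
    - [4.5,[0,0.89,-0.2],0]
    - [4.5,[0,0.89,-0.2],0]

```text
time_s: 8.5
ee_pos: [0.6169, -0.1393, 0.0845]
eef_rot: [-1.572, 0.0, -1.591]
force: [-0.1, 0.7, -2.3]
grip_width: 0.0519
```

Request:
jog_arm:
  targets:
    - [4.5,[0,0,0],0]
    - [4.5,[0,0,0],0]
    - [4.5,[0,0.2,0.1],0]
    - [4.5,[0,0.4,0.2],0]
    - [4.5,[0,0.6,0.3],0]
    - [4.5,[0,0.75,0.35],0]
    - [4.5,[0,0.85,0.4],0]
    - [4.5,[0,0.85,0.4],0]
  grip_force: 4

```text
time_s: 9.3
ee_pos: [0.6214, -0.1396, 0.0784]
eef_rot: [-1.571, -0.0, -1.591]
force: [-11.7, 2.0, 15.7]
grip_width: 0.0521
```

```bash
python3 - <<'E'
from nest import *
c,M=grab('wrist');W=cloud(c,M);g=cv2.cvtColor(c['img'],cv2.COLOR_RGB2GRAY)
pose(W,g,(.6266,-.1395,.062),((.575,.66),(-.166,-.113),(.09,.15)))
delta([.6133,-.1395,.085],-1.59)
E
```

```text
plane [ 0.4832 -0.012  -0.1991] slope x deg 25.8 slope y deg -0.7 8693 11218
tilt 25.8 centre in nest: s -0.2 n 19.1 peak 1506
shift cm [ 0.   -0.65 -0.81] turn -0.001 yaw -1.591 pos [ 0.6214 -0.1396  0.0785] t 9.35 F [-11.41   0.78  14.68] w 0.0519
```

Request:
jog_arm:
  targets:
    - [4.5,[0,-0.2,-0.1],0]
    - [4.5,[0,-0.35,-0.2],0]
    - [4.5,[0,-0.35,-0.2],0]
    - [5.4,[0,-0.35,-0.2],0]
    - [5.8,[0,-0.35,-0.2],0]
    - [6.2,[0,-0.35,-0.2],0]
    - [6.2,[0,-0.35,-0.2],0]
  grip_force: 3

```text
time_s: 10.05
ee_pos: [0.6195, -0.1396, 0.0806]
eef_rot: [-1.571, -0.0, -1.591]
force: [-1.6, -0.9, 5.3]
grip_width: 0.0576
```

```bash
python3 - <<'E'
from nest import *
c,M=grab('wrist');W=cloud(c,M);g=cv2.cvtColor(c['img'],cv2.COLOR_RGB2GRAY)
pose(W,g,(.6266,-.1395,.062),((.575,.66),(-.166,-.113),(.09,.15)))
delta([.6133,-.1395,.085],-1.59)
E
```

```text
plane [ 0.5456 -0.0172 -0.236 ] slope x deg 28.6 slope y deg -1.0 7843 11132
tilt 28.6 centre in nest: s -2.6 n 20.7 peak 1551
shift cm [-0.   -0.44 -0.62] turn -0.001 yaw -1.591 pos [ 0.6195 -0.1396  0.0806] t 10.1 F [-2.21 -0.84  5.22] w 0.0575
```

Request:
jog_arm:
  targets:
    - [6.2,[0,-1,0],0]
    - [6.8,[0,-4,0],0]
    - [9.4,[0,-8,0],0]
    - [9.4,[-2,-11,-2],0.01]
    - [9.4,[-5,-11,-5.5],0.03]
    - [9.4,[-8.3,-10,-9],0.04]
    - [9.4,[-11.6,-9,-12.5],0.05]
    - [9.4,[-14.7,-8,-16],0.06]
    - [9.4,[-16.6,-7,-18.2],0.069]
    - [9.4,[-17.2,-7,-18.8],0.069]
  grip_force: 15

```text
time_s: 11.1
ee_pos: [0.433, 0.0378, 0.1501]
eef_rot: [-1.572, 0.0, -1.658]
force: [-0.0, -1.0, 0.4]
grip_width: 0.0942
```

Request:
jog_arm:
  targets:
    - [9.4,[0,0,0],0]
    - [9.4,[0,0,0],0]

```text
time_s: 11.3
ee_pos: [0.4361, 0.0358, 0.1513]
eef_rot: [-1.569, 0.0, -1.66]
force: [0.5, 0.9, 0.8]
grip_width: 0.0939
```

```bash
python3 - <<'E'
from nest import *
c,M=grab('wrist')
r=head(c,M,near=(.435,.036));print(r)
delta([r[0][0]/1e3,r[0][1]/1e3,.028],r[2]-np.pi/2)
c,M=grab('top');W=cloud(c,M);g=cv2.cvtColor(c['img'],cv2.COLOR_RGB2GRAY)
topplane(np.where((g>110)[...,None],W,0),((.575,.66),(-.166,-.113),(.075,.15)))
E
```

```text
(array([438.04547119,  36.12601089]), (51.40787124633789, 99.757080078125), np.float32(-0.09017813))
shift cm [-0.06 12.31  0.18] turn 0.0 yaw -1.661 pos [0.4361 0.0357 0.1511] t 11.35 F [ 0.04 -0.21 -0.65] w 0.0942
plane [ 0.5463  0.0237 -0.2302] slope x deg 28.6 slope y deg 1.4 260 519
```

Request:
jog_arm:
  targets:
    - [9.4,[-0.05,2,0.15],0]
    - [9.4,[-0.05,6,0.15],0]
    - [9.4,[-0.05,10,0.15],0]
    - [9.4,[-0.05,12,0.15],0]
    - [9.4,[-0.05,12.2,0.15],0]
    - [4.5,[-0.05,12.2,0.15],0]
    - [4.5,[-0.05,12.2,0.15],0]
    - [4.5,[-0.05,12.2,0.15],0]
    - [4.5,[-0.05,12.2,0.15],0]
    - [4.5,[-0.05,12.2,0.15],0]
  grip_force: 15

```text
time_s: 12.4
ee_pos: [0.4368, 0.0367, 0.0291]
eef_rot: [-1.57, 0.0, -1.66]
force: [0.7, -0.5, 0.5]
grip_width: 0.0575
```

Request:
jog_arm:
  targets:
    - [4.5,[0,0,0],0]
    - [4.5,[0,0,0],0]
    - [4.5,[0,-0.5,0],0]
    - [4.5,[0,-2,0],0]
    - [4.5,[0,-5,0],0]
    - [4.5,[0,-9,0],0]
    - [4.5,[0,-13,0],0]
    - [4.5,[0,-17,0],0]
    - [4.5,[0,-20,0],0]
    - [4.5,[0,-21.2,0],0]

```text
time_s: 13.4
ee_pos: [0.4369, 0.0368, 0.2431]
eef_rot: [-1.567, 0.0, -1.66]
force: [-0.0, 0.2, -3.9]
grip_width: 0.0516
```

```bash
python3 - <<'E'
from h import *
delta([.543,.108,.24],-1.576)
E
```

```text
shift cm [-8.04  0.35  9.93] turn -0.084 yaw -1.66 pos [0.4369 0.0368 0.2431] t 13.4 F [-0.    0.22 -3.94] w 0.0516
```

Request:
jog_arm:
  targets:
    - [4.5,[-1,0,1.2],-0.01]
    - [4.5,[-3,0,4],-0.03]
    - [4.5,[-5.5,0,7],-0.06]
    - [4.5,[-7.3,0.3,9.2],-0.08]
    - [4.5,[-8,0.3,9.9],-0.084]
    - [4.5,[-8,0.3,9.9],-0.084]
    - [4.5,[-8,0.3,9.9],-0.084]

```text
time_s: 14.1
ee_pos: [0.5415, 0.1071, 0.2369]
eef_rot: [-1.572, -0.0, -1.576]
force: [0.0, -0.2, -3.1]
grip_width: 0.0522
```

```bash
python3 - <<'E'
from nest import *
c,M=grab('wrist');W=cloud(c,M)
nest(W,.634,.109)
m=(W[...,2]>.24)&(W[...,2]<.27);m[275:]=0;hz=np.median(W[m][:,2]);print('head top z',hz)
wh=(cv2.cvtColor(c['img'],cv2.COLOR_RGB2GRAY)>120)&(W[...,2]>.235)
for r in (200,240): 
    u=np.where(wh[r])[0];print(r,onplane(c,M,[[u.min(),r],[u.max(),r]],hz)[:,:2].round(4).tolist())
for cl in (290,300):
    v=np.where(wh[140:,cl])[0]+140;print(cl,onplane(c,M,[[cl,v.min()],[cl,v.max()]],hz)[:,:2].round(4).tolist())
delta([.62,.109,.12],-1.576)
E
```

```text
normal [-0.5004 -0.0081  0.8657] slope 30.0 yaw 0.93 floor z at guess 0.061
low s [-0.0592 -0.0534 -0.0313] y [0.0735 0.11   0.1467] 674
high s [0.0362 0.0588 0.0632] y [0.0745 0.1114 0.1479] 1256
head top z 0.24814684134825424
200 [[0.5746, 0.1326], [0.5744, 0.0819]]
240 [[0.5541, 0.1326], [0.5539, 0.0821]]
290 [[0.5922, 0.0932], [0.5146, 0.0916]]
300 [[0.5917, 0.0886], [0.5146, 0.0864]]
shift cm [-0.25 11.73  7.86] turn -0.001 yaw -1.577 pos [0.5415 0.107  0.2373] t 14.15 F [-0.36  0.64 -1.99] w 0.0517
```

Request:
jog_arm:
  targets:
    - [4.5,[-0.1,0,1.5],-0.003]
    - [4.5,[-0.3,0,5],-0.01]
    - [4.5,[-0.41,0.5,7.8],-0.016]
    - [4.5,[-0.41,3,8.3],-0.016]
    - [4.5,[-0.41,6,8.3],-0.016]
    - [4.5,[-0.41,9,8.3],-0.016]
    - [4.5,[-0.41,11,8.3],-0.016]
    - [4.5,[-0.41,11.8,8.3],-0.016]
    - [4.5,[-0.41,12,8.3],-0.016]
    - [4.5,[-0.41,12,8.3],-0.016]

```text
time_s: 15.15
ee_pos: [0.6255, 0.111, 0.1187]
eef_rot: [-1.569, 0.0, -1.56]
force: [-0.2, 0.5, -2.5]
grip_width: 0.0518
```

Request:
jog_arm:
  targets:
    - [4.5,[0,0,0],0]
    - [4.5,[0,0.4,0],0]
    - [4.5,[0,0.8,0.05],0]
    - [4.5,[0,1.2,0.1],0]
    - [4.5,[0,1.6,0.2],0]
    - [4.5,[0,1.9,0.3],0]
    - [4.5,[0,2.2,0.35],0]
    - [4.5,[0,2.2,0.35],0]
  grip_force: 5

```text
time_s: 15.95
ee_pos: [0.6288, 0.1112, 0.095]
eef_rot: [-1.571, -0.0, -1.56]
force: [0.4, -0.4, -3.9]
grip_width: 0.0522
```

```bash
python3 - <<'E'
from nest import *
c,M=grab('wrist');W=cloud(c,M);g=cv2.cvtColor(c['img'],cv2.COLOR_RGB2GRAY)
pose(W,g,(.6357,.1106,.062),((.584,.67),(.084,.137),(.09,.15)))
delta([.6224,.1106,.085],-1.56)
E
```

```text
plane [ 0.4418  0.0069 -0.1705] slope x deg 23.8 slope y deg 0.4 9620 11945
tilt 23.8 centre in nest: s 0.1 n 25.1 peak 1143
shift cm [ 0.06  1.03 -0.65] turn -0.0 yaw -1.56 pos [0.6289 0.1112 0.0953] t 16.0 F [ 0.64 -0.24 -3.12] w 0.0523
```

Request:
jog_arm:
  targets:
    - [4.5,[0,0.15,0.1],0]
    - [4.5,[0,0.3,0.2],0]
    - [4.5,[0,0.45,0.25],0]
    - [4.5,[0,0.55,0.3],0]
    - [4.5,[0,0.6,0.3],0]
    - [4.5,[0,0.6,0.3],0]
  grip_force: 4

```text
time_s: 16.6
ee_pos: [0.6325, 0.1113, 0.0906]
eef_rot: [-1.569, 0.0, -1.56]
force: [-0.7, -1.0, 5.2]
grip_width: 0.0517
```

```bash
python3 - <<'E'
from nest import *
c,M=grab('wrist');W=cloud(c,M);g=cv2.cvtColor(c['img'],cv2.COLOR_RGB2GRAY)
pose(W,g,(.6357,.1106,.062),((.584,.67),(.084,.137),(.09,.15)))
delta([.6224,.1106,.085],-1.56)
E
```

```text
plane [ 0.5204  0.0054 -0.223 ] slope x deg 27.5 slope y deg 0.3 7746 10122
tilt 27.5 centre in nest: s 0.2 n 21.2 peak 1310
shift cm [ 0.05  0.55 -1.01] turn -0.0 yaw -1.56 pos [0.6325 0.1113 0.0905] t 16.65 F [-0.56 -0.53  5.92] w 0.0521
```

Request:
jog_arm:
  targets:
    - [4.5,[0,0.1,0.05],0]
    - [4.5,[0,0.15,0.1],0]
    - [4.5,[0,0.15,0.1],0]
    - [5.4,[0,0.1,0.05],0]
    - [5.8,[0,0.1,0.05],0]
    - [6.4,[0,0,0],0]
    - [6.6,[0,-2,0],0]
    - [7,[0,-6,0],0]
    - [9.4,[0,-11,0],0]
    - [9.4,[0,-14,0],0]
  grip_force: 3

```text
time_s: 17.65
ee_pos: [0.6321, 0.1114, 0.2334]
eef_rot: [-1.567, 0.0, -1.56]
force: [-0.5, 0.5, 0.7]
grip_width: 0.0828
```

```bash
python3 - <<'E'
from nest import *
delta([.44,.237,.23],-1.56)
c,M=grab('top');W=cloud(c,M);g=cv2.cvtColor(c['img'],cv2.COLOR_RGB2GRAY);np.savez('top1.npz',img=c['img'],z=c['range_z'],M=M,K=c['camera_matrix'])
for (x,y) in ((.6357,.1106),(.6266,-.1395)):
    try: topplane(np.where((g>110)[...,None],W,0),((x-.05,x+.03),(y-.026,y+.026),(.075,.13)))
    except Exception as e: print(e)
# stamp handle top & plate edges
z=W[...,2];P=W[(z>.09)&(z<.12)&(abs(W[...,0]-.453)<.04)&(abs(W[...,1]-.237)<.04)]
print('stamp top',P.mean(0),len(P))
E
```

```text
shift cm [-12.77   0.28 -19.08] turn 0.0 yaw -1.56 pos [0.6321 0.1114 0.2334] t 17.65 F [-0.48  0.48  0.69] w 0.0828
plane [ 0.659  -0.0483 -0.3032] slope x deg 33.4 slope y deg -2.8 28 42
plane [ 0.559   0.0061 -0.2404] slope x deg 29.2 slope y deg 0.3 266 482
stamp top [nan nan nan] 0<stdin>:9: RuntimeWarning: Mean of empty slice.
  ret = um.true_divide(
```

Request:
jog_arm:
  targets:
    - [9.4,[-1,0,-1.5],0]
    - [9.4,[-3,0,-4.5],0]
    - [9.4,[-5.2,0.5,-7.8],0]
    - [9.4,[-7.5,1,-11],0]
    - [9.4,[-9.8,1.5,-14.3],0]
    - [9.4,[-11.6,2,-17],0]
    - [9.4,[-12.6,2.3,-18.4],0]
    - [9.4,[-12.8,2.3,-18.6],0]
    - [9.4,[-12.8,2.3,-18.6],0]
    - [9.4,[-12.8,2.3,-18.6],0]
  grip_force: 15

```text
time_s: 18.7
ee_pos: [0.4454, 0.2367, 0.2066]
eef_rot: [-1.57, -0.0, -1.561]
force: [-0.1, -0.5, 0.1]
grip_width: 0.094
```

```bash
python3 - <<'E'
from nest import *
c,M=grab('wrist');W=cloud(c,M);save('w5.png',c['img']);np.savez('w5.npz',img=c['img'],z=c['range_z'],M=M,K=c['camera_matrix'])
z=W[...,2];near=(np.hypot(W[...,0]-.453,W[...,1]-.237)<.06)
m=(near&(z>.103)&(z<.125)).astype(np.uint8);p=max(cv2.findContours(m,0,1)[0],key=cv2.contourArea).reshape(-1,2)
q=onplane(c,M,p,.110)[:,:2]*1000;r=cv2.minAreaRect(q.astype(np.float32));print('stamp top',r,'z',np.median(z[m>0]),'px',p.mean(0))
b=(abs(z-.006)<.004)&(np.hypot(W[...,0]-.453,W[...,1]-.25)<.1)&(cv2.cvtColor(c['img'],cv2.COLOR_RGB2GRAY)>90)
p=max(cv2.findContours(b.astype(np.uint8),0,1)[0],key=cv2.contourArea).reshape(-1,2);q=onplane(c,M,p,.006)[:,:2]*1000;print('plate',cv2.minAreaRect(q.astype(np.float32)))
delta([.453,.237,.066],-1.56)
t=grab('top')[0];d=np.load('top1.npz');Wt=cloud(t,d['M']);g=cv2.cvtColor(t['img'],cv2.COLOR_RGB2GRAY)
for (x,y) in ((.6357,.1106),(.6266,-.1395)): topplane(np.where((g>110)[...,None],Wt,0),((x-.05,x+.03),(y-.026,y+.026),(.075,.13)))
E
```

```text
stamp top ((454.83331298828125, 242.1807098388672), (26.240215301513672, 26.009702682495117), 35.71329116821289) z 0.10980213274281636 px [253.31313131 189.86868687]
plate ((454.239990234375, 251.0088348388672), (109.95622253417969, 111.32745361328125), 69.23858642578125)
shift cm [-0.03 14.06  0.76] turn -0.001 yaw -1.561 pos [0.4453 0.2367 0.2066] t 18.75 F [ 0.4   0.75 -0.12] w 0.0941
plane [ 0.5768 -0.008  -0.2568] slope x deg 30.0 slope y deg -0.5 293 500
plane [ 5.673e-01 -1.000e-04 -2.468e-01] slope x deg 29.6 slope y deg -0.0 274 479
```

View pics/w5.png

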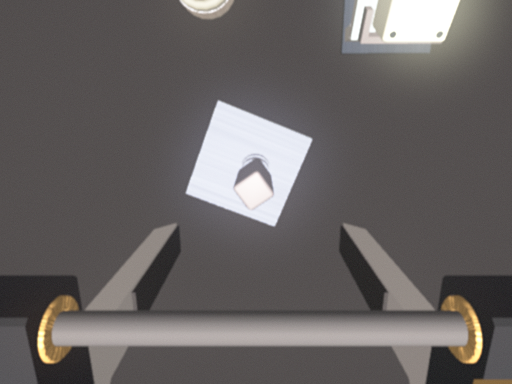

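Request:
jog_arm:
  targets:
    - [9.4,[-0.2,0,0.3],-0.08]
    - [9.4,[-0.5,0,0.9],-0.2]
    - [9.4,[-0.54,0,0.95],-0.34]
    - [9.4,[-0.54,0,0.95],-0.48]
    - [9.4,[-0.54,0,0.95],-0.58]
    - [9.4,[-0.54,2,0.95],-0.613]
    - [9.4,[-0.54,6,0.95],-0.613]
    - [9.4,[-0.54,10,0.95],-0.613]
    - [9.4,[-0.54,13,0.95],-0.613]
    - [9.4,[-0.54,14,0.95],-0.613]

```text
time_s: 19.8
ee_pos: [0.453, 0.2418, 0.0637]
eef_rot: [-1.575, 0.001, -0.948]
force: [0.0, 0.6, 0.3]
grip_width: 0.0939
```

Request:
jog_arm:
  targets:
    - [6,[0,0,0],0]
    - [4,[0,0,0],0]
    - [2,[0,0,0],0]
    - [2,[0,0,0],0]
    - [2,[0,0,0],0]
    - [2,[0,0,0],0]
    - [2,[0,0,0],0]
    - [2,[0,0,0],0]
  grip_force: 12

```text
time_s: 20.6
ee_pos: [0.4538, 0.2428, 0.0666]
eef_rot: [-1.571, -0.0, -0.947]
force: [-0.2, 0.3, 0.1]
grip_width: 0.0332
```

Request:
jog_arm:
  targets:
    - [2,[0,-0.5,0],0]
    - [2,[0,-2,0],0]
    - [2,[0,-6,0],0]
    - [2,[0,-10,0],0]
    - [2,[0,-12,0],0]
    - [2,[0,-12,0],0]

```text
time_s: 21.2
ee_pos: [0.4547, 0.2432, 0.1893]
eef_rot: [-1.566, -0.001, -0.947]
force: [-0.1, 0.1, -3.4]
grip_width: 0.0256
```

```bash
python3 - <<'E'
from nest import *
c,M=grab('wrist');W=cloud(c,M)
# round nest side face/ledge in top view
d=np.load('top0.npz');Wt=cloud(dict(range_z=d['z'],camera_matrix=d['K']),d['M'])
m=(abs(Wt[...,2]-.09)<.004)&(Wt[...,0]>.68)&(Wt[...,0]<.75)&(Wt[...,1]>.04)&(Wt[...,1]<.19)
P=Wt[m];print('ledge x',P[:,0].min(),P[:,0].max(),'y',np.percentile(P[:,1],[1,99]))
delta([.705,.19,.145],0)
E
```

```text
ledge x 0.6818167687370951 0.7373342557098465 y [0.06922576 0.15171333]
shift cm [18.95  4.24 17.28] turn -0.947 yaw -0.947 pos [0.454  0.2429 0.1871] t 21.25 F [ 0.42 -0.73 -2.83] w 0.026
```

Request:
jog_arm:
  targets:
    - [2,[0.8,-0.5,0.8],-0.05]
    - [2,[2.5,-1.3,2.5],-0.15]
    - [2,[5,-1.3,5],-0.28]
    - [2,[7.7,-1.3,7.6],-0.41]
    - [2,[10.4,-1.3,10.3],-0.54]
    - [2,[13,-1.3,13],-0.68]
    - [2,[15.5,-1.3,15.4],-0.8]
    - [2,[17.5,-1.3,17.4],-0.9]
    - [2,[18.4,-1.3,18.3],-0.947]
    - [2,[18.4,-1.3,18.3],-0.947]

```text
time_s: 22.25
ee_pos: [0.7102, 0.1995, 0.1956]
eef_rot: [-1.572, 0.004, -0.0]
force: [0.0, 0.7, -2.6]
grip_width: 0.0257
```

Request:
jog_arm:
  targets:
    - [2,[0,0,0],0]
    - [2,[0,0,0],0]

```text
time_s: 22.45
ee_pos: [0.709, 0.2007, 0.1989]
eef_rot: [-1.571, 0.001, -0.001]
force: [0.2, -0.7, -2.5]
grip_width: 0.0259
```

```bash
cat >> nest.py <<'E'
def stampscan(ctr,rad=.05,name=None):
    c,M=grab('scene');W=cloud(c,M);T=ctrl.get_obs()['ee_pos']
    m=(np.hypot(W[...,0]-ctr[0],W[...,1]-ctr[1])<rad)&(W[...,2]<ctr[2]+.0)&(W[...,2]>.1)
    v,u=np.where(m);P=W[m];print(len(P),'px',u.min(),u.max(),v.min(),v.max(),'z',np.percentile(P[:,2],[.5,5,50,99]).round(4))
    if name: save(name,cv2.resize(c['img'][max(v.min()-90,0):v.max()+60,max(u.min()-90,0):u.max()+90],None,fx=2.5,fy=2.5,interpolation=cv2.INTER_CUBIC))
    return c,M,W,m
E
python3 - <<'E'
from nest import *
delta([.71,.185,.141],0)
T=ctrl.get_obs()['ee_pos'];stampscan(T,.04,'s6.png')
E
```

```text
shift cm [ 0.11  5.79 -1.57] turn -0.001 yaw -0.001 pos [0.709  0.2007 0.1989] t 22.45 F [ 0.18 -0.74 -2.5 ] w 0.0259
336 px 285 310 243 277 z [0.1341 0.1373 0.1621 0.1986]
```

View pics/s6.png

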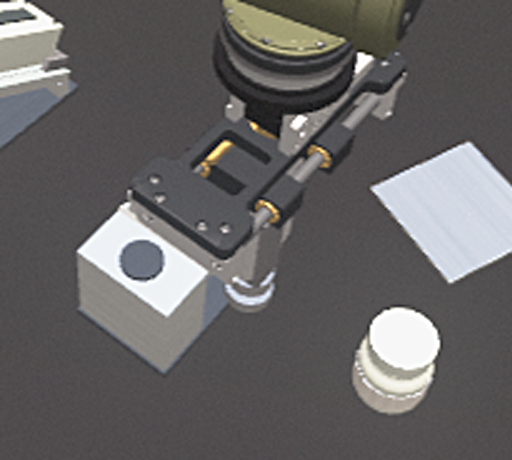

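Request:
jog_arm:
  targets:
    - [2,[0,1,0],0]
    - [2,[0,3.5,0],0]
    - [2,[0,5.2,0],0]
    - [2,[0,5.6,-0.5],0]
    - [2,[0,5.6,-1.5],0]
    - [2,[0,5.6,-2.5],0]
    - [2,[0,5.6,-3.2],0]
    - [2,[0,5.6,-3.9],0]
    - [2,[0,5.6,-4.6],0]
    - [2,[0,5.6,-5.2],0]
  grip_force: 8

```text
time_s: 23.5
ee_pos: [0.71, 0.1479, 0.144]
eef_rot: [-1.57, -0.001, -0.0]
force: [0.7, 2.5, -0.7]
grip_width: 0.0263
```

Request:
jog_arm:
  targets:
    - [2,[0,0,-0.3],0]
    - [2,[0,0,-0.6],0]
    - [2,[0,0,-0.6],0]

```text
time_s: 23.8
ee_pos: [0.7098, 0.1419, 0.1434]
eef_rot: [-1.571, 0.0, -0.0]
force: [1.2, 0.2, -1.2]
grip_width: 0.0257
```

```bash
python3 - <<'E'
from nest import *
delta([.71,.1427,.143],0)
c,M=grab('scene');save('s7.png',cv2.resize(c['img'][150:300,200:400],None,fx=3.5,fy=3.5,interpolation=cv2.INTER_CUBIC))
E
```

```text
shift cm [0.02 0.04 0.08] turn -0.0 yaw -0.0 pos [0.7098 0.1419 0.1434] t 23.8 F [ 1.22  0.24 -1.18] w 0.0257
```

View pics/s7.png

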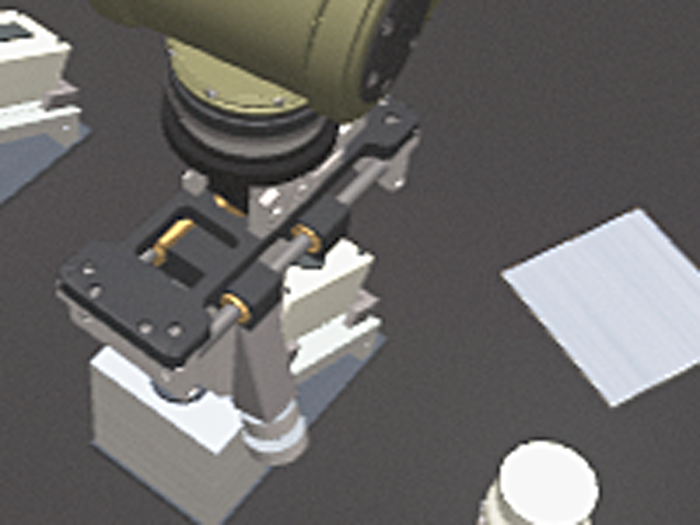

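Request:
jog_arm:
  targets:
    - [2,[0,0,1],0]
    - [2,[0,-1,3],0]
    - [2,[0,-4,3.5],0]
    - [2,[0,-8,3.5],0]
    - [2,[0,-10,3.5],0]
    - [2,[0,-10,3.5],0]
  grip_force: 15

```text
time_s: 24.45
ee_pos: [0.7104, 0.1793, 0.248]
eef_rot: [-1.57, -0.006, 0.001]
force: [0.2, -0.8, -1.4]
grip_width: 0.0257
```

```bash
python3 - <<'E'
from nest import *
for nm in ('top','scene'):
    c,M=grab(nm);W=cloud(c,M);g=cv2.cvtColor(c['img'],cv2.COLOR_RGB2GRAY)
    m=((g<110)&(np.hypot(W[...,0]-.605,W[...,1]+.1395)<.045)&(abs(W[...,1]+.1395)<.018)&(W[...,2]>.075)&(W[...,2]<.13)).astype(np.uint8)
    n,l,s,ct=cv2.connectedComponentsWithStats(m);i=1+s[1:,4].argmax();P=W[l==i];p=ct[i]
    print(nm,'px',p,'tag mean',P.mean(0).round(4),s[i],'med plane',)
    K=np.array(c['camera_matrix']);d=np.array([(p[0]-K[0,2])/K[0,0],-(p[1]-K[1,2])/K[1,1],-1])@M[:3,:3].T
    nn=np.array([-.5,0,.866]);pt=np.array([.6266,-.1395,.062])+.042*nn
    X=M[:3,3]+d*((pt-M[:3,3])@nn)/(d@nn);print('ray on tag plane',X.round(4))
    q=(W[l==i]-pt)@nn;print('n offset from expected',np.median(q).round(4))
delta([.6,-.139,.25],-1.591)
E
```

```text
top px [307.70149254 192.07462687] tag mean [ 0.6015 -0.1395  0.0966] [306 184   5  17  67] med plane
ray on tag plane [ 0.6016 -0.1395  0.0961]
n offset from expected 0.0006
scene px [197.859375 159.375   ] tag mean [ 0.6042 -0.1351  0.097 ] [187 157  22   6  64] med plane
ray on tag plane [ 0.6051 -0.1344  0.0981]
n offset from expected -0.0005
shift cm [-10.98  -0.71 -31.74] turn 1.592 yaw 0.001 pos [0.7095 0.1785 0.2427] t 24.55 F [-0.63 -0.44 -2.79] w 0.026
```

Request:
jog_arm:
  targets:
    - [2,[-0.8,0,-1.5],0.08]
    - [2,[-2,0,-4.5],0.2]
    - [2,[-4,0,-8],0.34]
    - [2,[-6,0,-12],0.48]
    - [2,[-8,0,-16],0.62]
    - [2,[-10,0,-20],0.76]
    - [2,[-12,0,-24],0.9]
    - [2,[-13.5,0,-27.5],1.04]
    - [2,[-15,0,-30],1.18]
    - [2,[-15.9,1,-31.5],1.32]

```text
time_s: 25.55
ee_pos: [0.5497, -0.1391, 0.2328]
eef_rot: [-1.572, 0.0, -1.327]
force: [1.8, -0.4, -2.5]
grip_width: 0.026
```

```bash
python3 - <<'E'
from nest import *
delta([.55,-.1395,.20],-1.591)
E
```

```text
shift cm [0.05 3.28 0.02] turn 0.264 yaw -1.327 pos [ 0.5497 -0.1391  0.2328] t 25.55 F [ 1.79 -0.4  -2.53] w 0.026
```

Request:
jog_arm:
  targets:
    - [2,[0,0.5,0],0.12]
    - [2,[0,1.5,0],0.23]
    - [2,[0,2.5,0],0.264]
    - [2,[0,2.5,0],0.264]
    - [2,[0,2.5,0],0.264]

```text
time_s: 26.05
ee_pos: [0.5506, -0.1373, 0.2077]
eef_rot: [-1.573, 0.001, -1.582]
force: [0.3, -0.1, -1.4]
grip_width: 0.026
```

```bash
python3 - <<'E'
from nest import *
delta([.5697,-.1395,.153],-1.591)
T=ctrl.get_obs()['ee_pos']
c,M=grab('scene');cw,Mw=grab('wrist');np.savez('w8.npz',img=cw['img'],z=cw['range_z'],M=Mw,K=cw['camera_matrix']);np.savez('s8.npz',img=c['img'],z=c['range_z'],M=M,K=c['camera_matrix'])
W=cloud(c,M);m=(abs(W[...,1]-T[1])<.02)&(W[...,0]>T[0]-.03)&(W[...,0]<T[0]+.09)&(W[...,2]>T[2]-.085)&(W[...,2]<T[2]+.02)
v,u=np.where(m);print('scene',len(u),u.min(),u.max(),v.min(),v.max())
P=W[m]-T;o=np.argsort(P[:,2]);print(P[o][::12].round(3).tolist())
save('s8.png',cv2.resize(c['img'][90:220,110:290],(540,390)),cv2.resize(cw['img'][60:384,156:360],(245,390)))
E
```

```text
shift cm [0.2  5.47 1.92] turn 0.009 yaw -1.582 pos [ 0.5506 -0.1373  0.2077] t 26.05 F [ 0.25 -0.14 -1.43] w 0.026
scene 548 197 215 98 140
[[0.026, 0.017, -0.061], [0.037, 0.016, -0.056], [0.021, 0.009, -0.054], [0.042, -0.003, -0.053], [0.026, 0.017, -0.052], [0.036, 0.003, -0.051], [0.032, 0.014, -0.05], [0.042, 0.003, -0.049], [0.041, 0.006, -0.048], [0.035, 0.006, -0.046], [0.023, 0.015, -0.041], [0.035, 0.016, -0.038], [0.017, 0.016, -0.036], [0.032, 0.007, -0.034], [0.033, 0.014, -0.033], [0.01, 0.015, -0.031], [0.024, 0.014, -0.03], [0.014, 0.016, -0.028], [0.031, -0.011, -0.026], [0.032, -0.001, -0.025], [0.032, -0.007, -0.023], [0.029, -0.0, -0.021], [0.024, 0.012, -0.02], [0.017, 0.014, -0.018], [0.009, 0.018, -0.016], [0.014, 0.014, -0.014], [0.03, -0.001, -0.013], [0.009, 0.016, -0.011], [0.028, 0.002, -0.01], [0.015, 0.016, -0.008], [0.009, 0.019, -0.007], [0.026, 0.004, -0.004], [0.026, 0.012, -0.003], [0.012, 0.016, -0.002], [0.025, -0.005, 0.0], [0.023, 0.016, 0.002], [0.023, 0.004, 0.004], [0.023, -0.003, 0.005], [0.022, -0.008, 0.007], [0.01, 0.015, 0.009], [0.021, 0.0, 0.011], [0.021, -0.002, 0.012], [0.019, 0.004, 0.014], [0.021, 0.009, 0.016], [0.02, 0.014, 0.017], [0.018, 0.01, 0.02]]
```

View pics/s8.png

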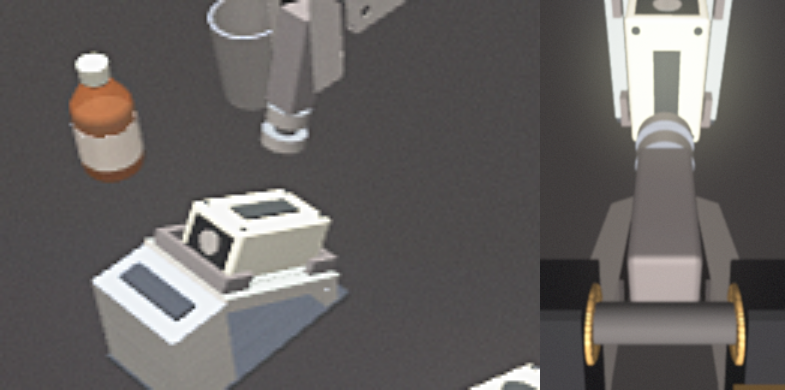

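```bash
cat >> nest.py <<'E'
def stamp(d,T,yaw):
    # fit handle front face and bottom collar in tool frame (f=tool z forward, u=up)
    W=cloud(dict(range_z=d['z'],camera_matrix=d['K']),d['M'])-T
    f=-np.sin(yaw)*W[...,0]+np.cos(yaw)*W[...,1];l=np.cos(yaw)*W[...,0]+np.sin(yaw)*W[...,1];u=W[...,2]
    m=(abs(l)<.008)&(f>-.03)&(f<.08)&(u>-.04)&(u<.06);F,U=f[m],u[m]
    best=None;rng=np.random.default_rng(1)
    for _ in range(300):
        i=rng.choice(len(F),2,False);e=np.array([F[i[1]]-F[i[0]],U[i[1]]-U[i[0]]]);e/=np.linalg.norm(e)+1e-9
        k=abs((F-F[i[0]])*e[1]-(U-U[i[0]])*e[0])<.0015
        if best is None or k.sum()>best.sum(): best=k
    a=np.polyfit(U[best],F[best],1);th=np.arctan(-a[0])
    print('face tilt deg',np.degrees(th).round(1),'f at u=0',a[1].round(4),'axis offset f',(a[1]-.013/np.cos(th)).round(4),'u range',U[best].min().round(3),U[best].max().round(3),best.sum(),len(F))
    m2=(abs(l)<.003)&(f>-.03)&(f<.09)&(u>-.085)&(u<.06);P=np.c_[f[m2],u[m2]];P=P[np.argsort(P[:,1])]
    return P
E
python3 - <<'E'
from nest import *
o=ctrl.get_obs();T=o['ee_pos']
for n in ('w8','s8'):
    P=stamp(np.load(n+'.npz'),T,-1.582);print(n,P[::max(1,len(P)//40)].round(3).tolist())
E
```

```text
face tilt deg 18.9 f at u=0 0.0242 axis offset f 0.0105 u range -0.04 0.043 3574 4810
w8 [[0.045, -0.056], [0.037, -0.048], [0.04, -0.047], [0.038, -0.037], [0.036, -0.032], [0.034, -0.028], [0.032, -0.024], [0.031, -0.02], [0.029, -0.015], [0.028, -0.011], [0.026, -0.008], [0.025, -0.004], [0.025, -0.0], [0.023, 0.003], [0.023, 0.006], [0.021, 0.009], [0.021, 0.012], [0.018, 0.015], [0.018, 0.017], [0.018, 0.02], [0.017, 0.022], [0.015, 0.025], [0.015, 0.027], [0.015, 0.029], [0.014, 0.031], [0.013, 0.033], [0.013, 0.035], [0.012, 0.036], [-0.009, 0.036], [0.012, 0.037], [-0.006, 0.037], [-0.003, 0.038], [-0.002, 0.038], [0.011, 0.039], [0.002, 0.039], [0.002, 0.04], [0.005, 0.04], [0.006, 0.04], [0.011, 0.041], [0.01, 0.041], [0.009, 0.042]]
face tilt deg 18.0 f at u=0 0.0237 axis offset f 0.01 u range -0.04 0.042 185 255
s8 [[0.044, -0.058], [0.045, -0.055], [0.041, -0.054], [0.044, -0.053], [0.037, -0.051], [0.034, -0.05], [0.032, -0.049], [0.04, -0.048], [0.037, -0.04], [0.037, -0.035], [0.038, -0.032], [0.036, -0.031], [0.035, -0.03], [0.032, -0.028], [0.032, -0.027], [0.032, -0.024], [0.03, -0.023], [0.029, -0.018], [0.03, -0.014], [0.029, -0.013], [0.029, -0.011], [0.028, -0.011], [0.023, -0.008], [0.024, -0.005], [0.025, -0.003], [0.023, 0.001], [0.023, 0.004], [0.023, 0.005], [0.023, 0.006], [0.021, 0.008], [0.02, 0.011], [0.02, 0.012], [0.018, 0.014], [0.018, 0.016], [0.019, 0.018], [0.016, 0.019], [0.017, 0.02], [0.017, 0.022], [0.014, 0.024], [0.016, 0.026], [0.012, 0.028], [0.014, 0.03], [0.016, 0.031], [0.012, 0.032], [0.013, 0.034], [0.01, 0.036], [-0.001, 0.036], [0.013, 0.037], [-0.003, 0.037], [0.0, 0.038], [0.003, 0.039], [0.013, 0.039], [0.006, 0.04], [0.009, 0.041]]
```

Request:
jog_arm:
  targets:
    - [2,[0,-0.5,1.5],0]
    - [2,[0,-1.5,5],0]
    - [2,[0,-1.5,9.5],0]
    - [2,[0,-1.5,14],0]
    - [2,[0,-1.5,18],0]
    - [2,[0,-1,19.4],0]
    - [2,[0,1.5,19.4],0]
    - [2,[0,4.5,19.4],0]
    - [2,[0,6.4,19.4],0]
    - [2,[0,6.4,19.4],0]

```text
time_s: 27.15
ee_pos: [0.7437, -0.1399, 0.1411]
eef_rot: [-1.576, 0.001, -1.583]
force: [-1.2, -0.9, -2.7]
grip_width: 0.0259
```

Request:
jog_arm:
  targets:
    - [2,[0,0,-0.5],0]
    - [2,[0,0,-1.2],0]
    - [2,[0,0,-2],0]
    - [2,[0,0,-2.6],0]
    - [2,[0,0,-3.2],0]
    - [2,[0,0,-3.8],0]
    - [2,[0,0,-4.4],0]
    - [2,[0,0,-4.4],0]
  grip_force: 8

```text
time_s: 27.95
ee_pos: [0.7003, -0.1397, 0.145]
eef_rot: [-1.571, -0.0, -1.584]
force: [0.7, -0.3, -0.5]
grip_width: 0.0258
```

```bash
cat > st.py <<'E'
from nest import *
o=ctrl.get_obs();T=o['ee_pos'];yaw=o['eef_rot'][2]
cw,Mw=grab('wrist');P=stamp(dict(z=cw['range_z'],K=cw['camera_matrix'],M=Mw),T,yaw)
delta(T,-1.591)
E
python3 st.py
```

```text
face tilt deg 29.8 f at u=0 0.0324 axis offset f 0.0175 u range -0.04 0.043 4479 5600
shift cm [ 0.   -0.01 -0.02] turn 0.007 yaw -1.584 pos [ 0.7005 -0.1397  0.1449] t 28.0 F [ 0.3  -0.09 -1.9 ] w 0.026
```

Request:
jog_arm:
  targets:
    - [2,[0,0,0],0]
    - [2,[0,0,0.6],0]
    - [2,[0,-2,1],0]
    - [2,[0,-6,0],0]
    - [2,[0,-8,-3],0]
    - [2,[0,-8,-7.5],0]
    - [2,[0,-8,-12],0]
    - [2,[0,-8,-15.2],0]
    - [2,[0,-6,-15.9],0]
    - [2,[0,-5,-15.9],0]
  grip_force: 25

```text
time_s: 29.0
ee_pos: [0.5413, -0.1376, 0.194]
eef_rot: [-1.571, 0.0, -1.584]
force: [-0.3, -0.1, -1.5]
grip_width: 0.0258
```

Request:
jog_arm:
  targets:
    - [2,[0,0,0],0]
    - [2,[0,0,0],0]

```text
time_s: 29.2
ee_pos: [0.5427, -0.1376, 0.1946]
eef_rot: [-1.571, 0.0, -1.584]
force: [-0.9, -0.1, -1.8]
grip_width: 0.026
```

```bash
python3 st.py; python3 - <<'E'
from nest import *
d=np.load('w8.npz');W=cloud(dict(range_z=d['z'],camera_matrix=d['K']),d['M']);g=cv2.cvtColor(d['img'],cv2.COLOR_RGB2GRAY)
pose(W,g,(.6266,-.1395,.062),((.575,.66),(-.166,-.113),(.09,.15)))
nest(W,.6266,-.1395)
# now: top & scene tag by ray on the tag plane
nn=np.array([-.5,0,.866]);e=np.array([.866,0,.5]);seat=np.array([.6266,-.1395,.062]);pt=seat+.042*nn
for nm in ('wrist','scene'):
    c,M=grab(nm);W=cloud(c,M);g=cv2.cvtColor(c['img'],cv2.COLOR_RGB2GRAY);Q=W-pt
    m=((g<110)&(abs(Q@nn)<.004)&(abs(Q@e)<.045)&(abs(Q[...,1])<.02)).astype(np.uint8)
    n,l,s,ct=cv2.connectedComponentsWithStats(m);i=1+s[1:,4].argmax();q=Q[l==i]
    print(nm,'tag s range',np.percentile(q@e,[2,98]).round(4),'y range',np.percentile(q[:,1],[2,98]).round(4),s[i])
E
```

```text
face tilt deg 29.5 f at u=0 0.0324 axis offset f 0.0174 u range -0.04 0.043 4461 5600
shift cm [-0.    0.03 -0.  ] turn 0.007 yaw -1.584 pos [ 0.5427 -0.1376  0.1948] t 29.25 F [ 0.03 -0.35 -1.45] w 0.0257
plane [ 0.5482 -0.0117 -0.2367] slope x deg 28.7 slope y deg -0.7 4035 5270
tilt 28.7 centre in nest: s -3.3 n 20.7 peak 325
normal [-0.2711 -0.0198  0.9623] slope 15.8 yaw 4.18 floor z at guess 0.1032Traceback (most recent call last):
  File "<stdin>", line 4, in <module>
  File "nest.py", line 16, in nest
    print(nm,'s',np.percentile(sl[g],[2,50,98]).round(4),'y',np.percentile(y[g],[1,50,99]).round(4),g.sum())
                 ~~~~~~~~~~~~~^^^^^^^^^^^^^^^^^
    return _quantile_unchecked(
        a, q, axis, out, overwrite_input, method, keepdims, weights)
    return _ureduce(a,
                    func=_quantile_ureduce_func,
    ...<5 lines>...
                    overwrite_input=overwrite_input,
                    method=method)
    r = func(a, **kwargs)
    result = _quantile(arr,
                       quantiles=q,
    ...<2 lines>...
                       out=out,
                       weights=wgt)
    slices_having_nans = np.isnan(arr[-1, ...])
                                  ~~~^^^^^^^^^
IndexError: index -1 is out of bounds for axis 0 with size 0
```

Request:
jog_arm:
  targets:
    - [2,[0.1,0.8,0.2],0.003]
    - [2,[0.18,2,0.4],0.007]
    - [2,[0.18,3,0.5],0.007]
    - [2,[0.18,3.37,0.5],0.007]
    - [2,[0.18,3.37,0.5],0.007]

```text
time_s: 29.75
ee_pos: [0.5465, -0.1393, 0.16]
eef_rot: [-1.572, 0.0, -1.591]
force: [-0.2, -0.1, -1.8]
grip_width: 0.0258
```

```bash
python3 st.py; python3 - <<'E'
from nest import *
nn=np.array([-.5,0,.866]);e=np.array([.866,0,.5]);seat=np.array([.6266,-.1395,.062]);pt=seat+.042*nn
ims=[]
for nm in ('wrist','scene'):
    c,M=grab(nm);W=cloud(c,M);g=cv2.cvtColor(c['img'],cv2.COLOR_RGB2GRAY);Q=W-pt
    m=((g<110)&(abs(Q@nn)<.004)&(abs(Q@e)<.045)&(abs(Q[...,1])<.02)).astype(np.uint8)
    n,l,s,ct=cv2.connectedComponentsWithStats(m)
    if n>1:
        i=1+s[1:,4].argmax();q=Q[l==i];print(nm,'tag s range',np.percentile(q@e,[2,98]).round(4),'y range',np.percentile(q[:,1],[2,98]).round(4),s[i])
    k=(abs(Q[...,1])<.025)&(Q@nn>.006)&(Q@nn<.03)&(abs(Q@e)<.04);q=Q[k]
    print(nm,'die/collar: s',np.percentile(q@e,[2,50,98]).round(4),'y',np.percentile(q[:,1],[2,50,98]).round(4),'n min',np.percentile(q@nn,1).round(4),k.sum())
    ims.append(c['img'])
save('s9.png',cv2.resize(ims[1][110:200,140:260],(480,360),interpolation=cv2.INTER_CUBIC),cv2.resize(ims[0][0:260,170:350],(249,360)))
E
```

```text
face tilt deg 29.6 f at u=0 0.0324 axis offset f 0.0175 u range -0.04 0.043 4466 5595
shift cm [-0.01  0.07 -0.02] turn 0.0 yaw -1.591 pos [ 0.5468 -0.1394  0.1606] t 29.8 F [-0.35 -1.29 -3.06] w 0.0258
wrist die/collar: s [-0.0049  0.006   0.0105] y [-0.0153 -0.0004  0.0145] n min 0.0124 919
scene tag s range [-0.0296  0.0248] y range [-0.0043  0.0118] [187 157  22   6  56]
scene die/collar: s [-0.0147  0.0032  0.0115] y [-0.0114  0.0076  0.0175] n min 0.0122 111
```

View pics/s9.png

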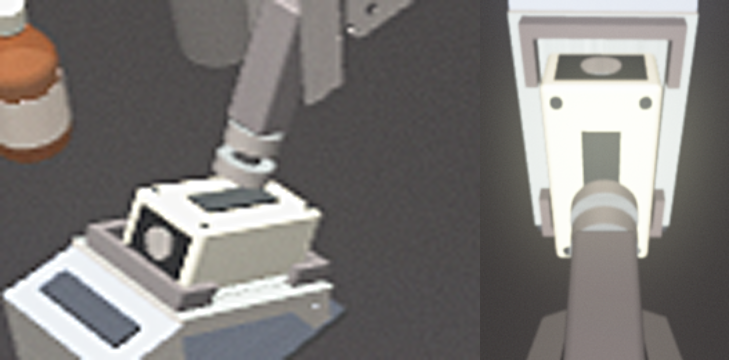

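Request:
jog_arm:
  targets:
    - [2,[0,0.2,0.15],0]
    - [2,[0,0.45,0.32],0]
    - [2,[0,0.65,0.45],0]
    - [2,[0,0.82,0.59],0]
    - [2,[0,0.82,0.59],0]
    - [2,[0,0.82,0.59],0]

```text
time_s: 30.5
ee_pos: [0.5527, -0.1395, 0.1526]
eef_rot: [-1.571, 0.0, -1.591]
force: [0.3, 0.7, -1.3]
grip_width: 0.026
```

Request:
jog_arm:
  targets:
    - [2,[0,0.09,0.05],0]
    - [2,[0,0.17,0.1],0]
    - [2,[0,0.26,0.15],0]
    - [2,[0,0.35,0.2],0]
    - [2,[0,0.35,0.2],0]

```text
time_s: 31.0
ee_pos: [0.5547, -0.1396, 0.1493]
eef_rot: [-1.571, -0.0, -1.591]
force: [-1.5, 0.9, 0.5]
grip_width: 0.0257
```

Request:
jog_arm:
  targets:
    - [2,[0,0.09,0.05],0]
    - [2,[0,0.17,0.1],0]
    - [2,[0,0.17,0.1],0]

```text
time_s: 31.3
ee_pos: [0.5558, -0.1396, 0.1474]
eef_rot: [-1.571, -0.0, -1.591]
force: [-2.6, -0.5, 0.7]
grip_width: 0.026
```

```bash
python3 st.py
```

```text
face tilt deg 29.7 f at u=0 0.0325 axis offset f 0.0175 u range -0.04 0.043 4489 5951
shift cm [0.   0.01 0.  ] turn -0.0 yaw -1.591 pos [ 0.5558 -0.1396  0.1475] t 31.35 F [-2.45  0.7   1.09] w 0.0256
```

Request:
jog_arm:
  targets:
    - [2,[0,0.09,0.05],0]
    - [2,[0,0.17,0.1],0]
    - [2,[0,0.17,0.1],0]

```text
time_s: 31.65
ee_pos: [0.5567, -0.1396, 0.1458]
eef_rot: [-1.571, -0.0, -1.591]
force: [-3.5, -0.1, 3.1]
grip_width: 0.0257
```

```bash
python3 st.py
```

```text
face tilt deg 29.6 f at u=0 0.0324 axis offset f 0.0174 u range -0.04 0.043 4452 5987
shift cm [-0.  0.  0.] turn -0.0 yaw -1.591 pos [ 0.5567 -0.1397  0.1458] t 31.7 F [-3.61  0.61  3.18] w 0.0257
```

Request:
jog_arm:
  targets:
    - [2,[0,0.09,0.05],0]
    - [2,[0,0.09,0.05],0]

```text
time_s: 31.9
ee_pos: [0.5571, -0.1397, 0.1452]
eef_rot: [-1.571, -0.0, -1.591]
force: [-7.6, 0.7, 6.8]
grip_width: 0.0256
```

Request:
jog_arm:
  targets:
    - [2,[0,0.05,0.03],0]
    - [2,[0,0.05,0.03],0]

```text
time_s: 32.1
ee_pos: [0.5573, -0.1397, 0.1449]
eef_rot: [-1.571, -0.0, -1.591]
force: [-7.7, 1.2, 9.5]
grip_width: 0.0259
```

Request:
jog_arm:
  targets:
    - [2,[0,-0.015,-0.01],0]
    - [2,[0,-0.015,-0.01],0]
    - [2,[0,-0.015,-0.01],0]
    - [2,[0,-0.015,-0.01],0]

```text
time_s: 32.5
ee_pos: [0.5572, -0.1397, 0.145]
eef_rot: [-1.571, -0.0, -1.591]
force: [-8.1, 0.6, 9.8]
grip_width: 0.0258
```

Request:
jog_arm:
  targets:
    - [2,[0,0,0],0]
    - [2,[0,0,0],0]
    - [2,[0,0,0],0]
    - [2,[0,0,0],0]

```text
time_s: 32.9
ee_pos: [0.5572, -0.1397, 0.145]
eef_rot: [-1.571, -0.0, -1.591]
force: [-8.4, 0.3, 9.2]
grip_width: 0.0257
```

```bash
python3 st.py
```

```text
face tilt deg 29.6 f at u=0 0.0324 axis offset f 0.0174 u range -0.04 0.043 4500 6159
shift cm [-0. -0.  0.] turn 0.0 yaw -1.591 pos [ 0.5572 -0.1397  0.145 ] t 32.95 F [-7.81  0.83  9.56] w 0.0254
```

Request:
jog_arm:
  targets:
    - [2,[0,-0.02,-0.012],0]
    - [2,[0,-0.02,-0.012],0]
    - [2,[0,-0.02,-0.012],0]
    - [2,[0,-0.02,-0.012],0]
    - [2,[0,-0.02,-0.012],0]
    - [2,[0,-0.02,-0.012],0]
    - [2,[0,-0.02,-0.012],0]

```text
time_s: 33.65
ee_pos: [0.5572, -0.1397, 0.1451]
eef_rot: [-1.571, -0.0, -1.591]
force: [-7.7, 1.2, 8.5]
grip_width: 0.0259
```

```bash
python3 st.py
```

```text
face tilt deg 29.7 f at u=0 0.0324 axis offset f 0.0175 u range -0.04 0.043 4499 6143
shift cm [-0. -0.  0.] turn -0.0 yaw -1.591 pos [ 0.5571 -0.1397  0.1451] t 33.7 F [-7.07 -0.1   7.9 ] w 0.0257
```

Request:
jog_arm:
  targets:
    - [2,[0,-0.2,-0.115],0]
    - [2,[0,-0.5,-0.29],0]
    - [2,[0,-0.9,-0.52],0]
    - [2,[0,-1.3,-0.75],0]
    - [2,[0,-1.7,-0.98],0]
    - [2,[0,-2.1,-1.2],0]
    - [2,[0,-2.1,-1.2],0]
    - [2,[0,-2.1,-1.2],0]
    - [2,[0,-2.1,-1.2],0]

```text
time_s: 34.6
ee_pos: [0.5453, -0.1394, 0.1655]
eef_rot: [-1.571, 0.0, -1.591]
force: [0.3, 0.1, -2.3]
grip_width: 0.0256
```

Request:
jog_arm:
  targets:
    - [2,[0,-1,-0.6],0]
    - [2,[0,-3,-1.5],0]
    - [2,[0,-6,-2],0]
    - [2,[0,-8,-2],0]
    - [2,[0,-8,-2],0]
    - [2,[0,-8,-2],0]

```text
time_s: 35.2
ee_pos: [0.525, -0.1389, 0.2453]
eef_rot: [-1.571, 0.0, -1.591]
force: [-1.0, 0.3, -3.1]
grip_width: 0.026
```

```bash
python3 st.py; python3 - <<'E'
from nest import *
c,M=grab('top');W=cloud(c,M);g=cv2.cvtColor(c['img'],cv2.COLOR_RGB2GRAY)
for (x,y) in ((.6357,.1106),(.6266,-.1395)):
    try: topplane(np.where((g>110)[...,None],W,0),((x-.05,x+.03),(y-.026,y+.026),(.075,.13)))
    except Exception as e: print(e)
E
```

```text
face tilt deg 29.7 f at u=0 0.0325 axis offset f 0.0175 u range -0.04 0.043 4468 5596
shift cm [ 0.01 -0.07  0.01] turn 0.0 yaw -1.591 pos [ 0.5248 -0.1389  0.2446] t 35.25 F [-0.36 -0.09 -1.73] w 0.0259
plane [ 0.5821  0.0038 -0.262 ] slope x deg 30.2 slope y deg 0.2 278 497
plane [ 0.5243 -0.0639 -0.2285] slope x deg 27.7 slope y deg -3.7 158 294
```

Request:
jog_arm:
  targets:
    - [2,[-0.8,0,1],-0.08]
    - [2,[-2,0,3],-0.22]
    - [2,[-3.5,0,5],-0.36]
    - [2,[-5,0,7.5],-0.5]
    - [2,[-6.5,0,9.5],-0.64]
    - [2,[-8,0,11.5],-0.78]
    - [2,[-9.5,0,13.5],-0.92]
    - [2,[-11,0,15.5],-1.06]
    - [2,[-12,0,17.2],-1.2]
    - [2,[-12.8,0,18.2],-1.34]

```text
time_s: 36.3
ee_pos: [0.7105, -0.0138, 0.2434]
eef_rot: [-1.571, 0.003, -0.245]
force: [-1.0, 0.8, -2.4]
grip_width: 0.026
```

```bash
python3 - <<'E'
from nest import *
delta([.71,-.015,.127],0)
E
```

```text
shift cm [ 1.000e-02  1.164e+01 -1.200e-01] turn -0.245 yaw -0.245 pos [ 0.7105 -0.0138  0.2434] t 36.3 F [-1.05  0.8  -2.36] w 0.026
```

Request:
jog_arm:
  targets:
    - [2,[0,0.5,-0.1],-0.1]
    - [2,[0,2,-0.1],-0.2]
    - [2,[0,5,-0.1],-0.245]
    - [2,[0,8.5,-0.1],-0.245]
    - [2,[0,11,-0.1],-0.245]
    - [2,[0,11.6,-0.1],-0.245]
    - [2,[0,11.6,-0.1],-0.245]

```text
time_s: 37.0
ee_pos: [0.7092, -0.0156, 0.1284]
eef_rot: [-1.571, 0.002, -0.006]
force: [0.3, -0.0, -1.5]
grip_width: 0.0258
```

Request:
jog_arm:
  targets:
    - [2,[0,0,0.6],0]
    - [2,[0,0,1.4],0]
    - [2,[0,0,2.1],0]
    - [2,[0,0,2.8],0]
    - [2,[0,0,3.5],0]
    - [2,[0,0,4.2],0]
    - [2,[0,0,4.8],0]
    - [2,[0,0,5.4],0]
    - [2,[0,0,5.9],0]
    - [2,[0,0,5.9],0]
  grip_force: 8

```text
time_s: 38.0
ee_pos: [0.7099, 0.0443, 0.1295]
eef_rot: [-1.57, 0.0, -0.005]
force: [0.5, 0.9, -1.5]
grip_width: 0.0258
```

```bash
python3 st.py
```

```text
face tilt deg 6.3 f at u=0 0.0149 axis offset f 0.0018 u range -0.04 0.04 2472 5433
shift cm [ 0.   -0.01  0.03] turn 1.585 yaw -0.006 pos [0.7098 0.044  0.1294] t 38.05 F [ 0.26  0.32 -2.2 ] w 0.0259
```

Request:
jog_arm:
  targets:
    - [2,[0,0,0.4],0]
    - [2,[0,0,0.8],0]
    - [2,[0,0,1.0],0]
    - [2,[0,0,1.0],0]

```text
time_s: 38.45
ee_pos: [0.71, 0.0537, 0.1297]
eef_rot: [-1.571, -0.0, -0.006]
force: [-0.6, -0.4, -1.0]
grip_width: 0.0258
```

```bash
python3 st.py
```

```text
face tilt deg 0.5 f at u=0 0.0116 axis offset f -0.0014 u range -0.04 0.04 2063 5102
shift cm [ 0.   -0.01  0.  ] turn 1.585 yaw -0.006 pos [0.71   0.0537 0.1296] t 38.5 F [ 0.45 -0.27 -2.18] w 0.0261
```

Request:
jog_arm:
  targets:
    - [2,[0,0,-1],0]
    - [2,[0,-2,-1.5],0]
    - [2,[0,-6,-1.5],0]
    - [2,[0,-10.5,-1.5],0]
    - [2,[0,-12,-1],0]
    - [2,[-2,-12,1],0]
    - [2,[-5,-12,3.5],0]
    - [2,[-8.5,-12,6],0]
    - [2,[-12,-12,9],0]
    - [2,[-15.5,-12,12],0]
  grip_force: 12

```text
time_s: 39.5
ee_pos: [0.5542, 0.1745, 0.2497]
eef_rot: [-1.57, -0.0, -0.007]
force: [0.6, 0.4, -1.8]
grip_width: 0.0261
```

Request:
jog_arm:
  targets:
    - [2,[-3,0,2.3],0]
    - [2,[-6,0,4.5],0]
    - [2,[-8.5,0,6.5],0]
    - [2,[-9.8,0,7.6],0]
    - [2,[-10.1,0,7.7],0]
    - [2,[-10.1,0,7.7],0]
    - [2,[-10.1,0,7.7],0]

```text
time_s: 40.2
ee_pos: [0.4561, 0.2511, 0.2496]
eef_rot: [-1.571, -0.0, -0.007]
force: [0.8, 0.5, -2.3]
grip_width: 0.0258
```

```bash
python3 st.py; python3 - <<'E'
from nest import *
delta([.4545,.2522,.080],-.006)
E
```

```text
face tilt deg 0.7 f at u=0 0.0117 axis offset f -0.0013 u range -0.04 0.039 2080 3529
shift cm [ 0.   -0.01  0.  ] turn 1.584 yaw -0.007 pos [0.456  0.2511 0.2495] t 40.25 F [ 0.04  0.53 -2.75] w 0.0259
shift cm [-0.15 16.95  0.11] turn -0.001 yaw -0.007 pos [0.456  0.2511 0.2495] t 40.25 F [ 0.04  0.53 -2.75] w 0.0259
```

Upright; lower to just above the plate, then feel for it.

Request:
jog_arm:
  targets:
    - [2,[0,2,0],0]
    - [2,[0,6,0],0]
    - [2,[0,10.5,0],0]
    - [2,[0,14.5,0],0]
    - [2,[0,16.4,0],0]
    - [2,[0,16.8,0],0]
    - [2,[0,17,0],0]
    - [2,[0,17,0],0]

```text
time_s: 41.05
ee_pos: [0.4559, 0.2519, 0.0807]
eef_rot: [-1.57, -0.001, -0.006]
force: [-0.0, 0.2, -2.1]
grip_width: 0.0261
```

Request:
jog_arm:
  targets:
    - [2,[0,0.2,0],0]
    - [2,[0,0.4,0],0]
    - [2,[0,0.6,0],0]
    - [2,[0,0.6,0],0]

```text
time_s: 41.45
ee_pos: [0.4551, 0.2519, 0.0736]
eef_rot: [-1.571, 0.0, -0.006]
force: [-0.1, 0.3, -1.8]
grip_width: 0.0258
```

Request:
jog_arm:
  targets:
    - [2,[0,0.1,0],0]
    - [2,[0,0.2,0],0]
    - [2,[0,0.2,0],0]

```text
time_s: 41.75
ee_pos: [0.4553, 0.2519, 0.0719]
eef_rot: [-1.571, -0.0, -0.006]
force: [-1.6, 0.2, 2.7]
grip_width: 0.0263
```

Request:
jog_arm:
  targets:
    - [2,[0,0.1,0],0]
    - [2,[0,0.2,0],0]
    - [2,[0,0.2,0],0]

```text
time_s: 42.05
ee_pos: [0.4553, 0.252, 0.0705]
eef_rot: [-1.571, -0.0, -0.006]
force: [-4.6, -2.9, 12.8]
grip_width: 0.0261
```

Request:
jog_arm:
  targets:
    - [2,[0,-0.1,0],0]
    - [2,[0,-0.15,0],0]
    - [2,[0,-0.15,0],0]
    - [2,[0,-0.15,0],0]
    - [3,[0,-0.15,0],0]
    - [3.6,[0,-0.15,0],0]
    - [4.5,[0,-0.15,0],0]
    - [7,[0,-0.15,0],0]
    - [9.4,[0,-0.15,0],0]
    - [9.4,[0,-0.15,0],0]
  grip_force: 3

```text
time_s: 43.05
ee_pos: [0.4552, 0.2519, 0.0712]
eef_rot: [-1.571, -0.0, -0.006]
force: [-0.2, -0.4, 1.0]
grip_width: 0.0644
```

Request:
jog_arm:
  targets:
    - [9.4,[0,0,0],0]
    - [9.4,[0,-1,0],0]
    - [9.4,[0,-4,0],0]
    - [9.4,[0,-8,0],0]
    - [9.4,[0,-12,0],0]
    - [9.4,[0,-15,-1],0]
    - [9.4,[0,-15,-5],0]
    - [9.4,[0,-15,-9],0]
    - [9.4,[0,-15,-10],0]
    - [9.4,[0,-15,-10],0]

```text
time_s: 44.05
ee_pos: [0.4547, 0.151, 0.222]
eef_rot: [-1.571, -0.001, -0.008]
force: [0.4, -0.1, 0.3]
grip_width: 0.094
```

Request:
jog_arm:
  targets:
    - [9.4,[-3,0,-4],0]
    - [9.4,[-5,0,-8],0]
    - [9.4,[-6,0,-10],0]
    - [9.4,[-6,0,-10],0]

```text
time_s: 44.45
ee_pos: [0.3935, 0.0516, 0.2218]
eef_rot: [-1.571, -0.001, -0.007]
force: [0.4, 0.8, 0.3]
grip_width: 0.0937
```

```bash
python3 - <<'E'
from nest import *
delta([.45,.25,.08],0)
c,M=grab('top');W=cloud(c,M);g=cv2.cvtColor(c['img'],cv2.COLOR_RGB2GRAY)
for (x,y) in ((.6357,.1106),(.6266,-.1395)):
    topplane(np.where((g>110)[...,None],W,0),((x-.05,x+.03),(y-.026,y+.026),(.075,.13)))
z=W[...,2];m=(np.hypot(W[...,0]-.455,W[...,1]-.25)<.05)&(z>.1)&(z<.12)
print('stamp top',W[m].mean(0).round(4) if m.any() else None,m.sum())
nn=np.array([-.5,0,.866]);e=np.array([.866,0,.5])
for s0 in ((.6357,.1106),(.6266,-.1395)):
    pt=np.array([*s0,.062])+.042*nn;Q=W-pt;m=(g<110)&(abs(Q@nn)<.006)&(abs(Q@e)<.045)&(abs(Q[...,1])<.018);q=Q[m];print('tag s,y,n',(q@e).mean().round(4),q[:,1].mean().round(4),np.median(q@nn).round(4),m.sum())
s,_=grab('scene');save('end.png',s['img'])
E
```

```text
shift cm [ 5.49 14.18 19.88] turn -0.007 yaw -0.007 pos [0.3935 0.0516 0.2218] t 44.45 F [0.36 0.82 0.26] w 0.0937
plane [ 0.5485 -0.0116 -0.2389] slope x deg 28.7 slope y deg -0.7 283 496
plane [ 0.5563  0.0023 -0.2396] slope x deg 29.1 slope y deg 0.1 270 484
stamp top [0.4546 0.2485 0.1098] 101
tag s,y,n -0.0016 -0.0 0.0007 66
tag s,y,n -0.0043 -0.0001 0.0003 68
```

View pics/end.png

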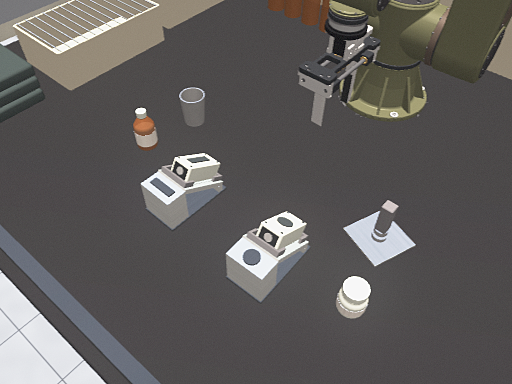

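All is in place: both heads are seated in the nests with matching signs, the stamp stands on its plate at about (387,222), the bystanders haven't moved, and the arm is clear.

```bash
python3 -c "
from h import *
print(ctrl.hand_in())"
```

```text
the job is handed in; nothing more can be done
None
```

I've done every step and handed the job in at about 44.5 s of the 72 s. `hand_in` gives no verdict, so what follows is from my own measurements.

**What I did**
- **Sorting:** I put the reject (bar) head in the bar nest and the pass (round) head in the round nest. The tool only points down, so I let each head pivot in a light grip as it met the slope. The bar head first caught the low wall, so I lifted it, moved it uphill and set it down again before letting go.
- **Stamping:** I tilted the stamp to about 29.7° in the grip by dragging its die against nest edges, which took two tries because the first gave only 18.5°. I pressed along the slope's normal until the floor bottomed, about 6 mm down. The push read 12 to 14 N for about 1.8 s, and I then lifted it straight off by more than 17 mm.
- **Returning the stamp:** I pushed it upright again against the other nest's side (0.5 to 0.7° off), set it on the plate and let go.

**Last checks**
- **Heads:** slopes measured 28.7° and 29.1° against the beds' 30°. Both tags are at seated height. They sit 1.6 mm (round) and 4.3 mm (bar) downhill of the pocket middle, with no offset across.
- **Stamp:** its top is 109.8 mm over the bench and about 3 mm from the plate centre. It looks upright in the final picture.
- **Bystanders:** the bottle, beaker and jar look unmoved in that picture; I didn't measure them again.

**Where readings disagreed**
- **Mark position:** the cameras differed by about 2 mm on where the reject's mark lies along the slope (2.4 to 4.6 mm downhill). I pressed at about 3.7 mm.
- **Push force:** most of the hold was nearer 14 N than the 12 N asked for, and it was about 12.8 N at the end.

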